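Make up two measuring kits from the stock on the desk

ROBOT

A 7-joint arm with a two-finger parallel gripper is mounted at the origin on a cart in front of the work surface, level with it; the furniture and walls round the work are solid. World frame = base frame: x ahead of the robot, y to its left, z up, the work surface at z = 0. Lengths are in m, angles in rad, forces in N, time in s.
With the tool pointing down it reaches from about 0.4 to 0.875 m from the base axis. Payload 19.3 kg.
Tool frame: the origin (TCP) lies at the very end of the fingers, on their centre line; the grasp point (between the pads) lies 19 mm behind it; z points along the fingers, y is the direction in which the jaws open and shut (so a half turn about z gives the same grasp; the last joint's range is limited). The gripper opens to 85 mm and grips with 20 to 120 N. Pads are 22 mm wide; open, the fingers measure 114 mm over their backs; the gripper's body (76 mm by 85 mm) begins 54 mm behind the grasp point. The pads swing forward as they close: fully open they stand 13 mm farther back than shut.
Start: joints at [1.08, 0.521, -0.036, 1.599, 0.021, 1.021, -0.113], TCP at [0.255, -0.57, 0.231] pointing down, gripper open.
Joint ranges: [-2.91, 2.91], [-0.3, 2.13], [-1.5, 1.42], [0.17, 2.43], [-1.26, 4.41], [0.16, 1.93], [-2.52, 2.52]. Speed limits (rad/s): [1.89, 1.89, 2.39, 2.39, 3.01, 3.01, 3.01].

INTERFACE

Orientations are given as [roll, pitch, yaw] about the fixed x, y, z axes, in that order (R = Rz(yaw) Ry(pitch) Rx(roll)).
In Python, from workcell import bot gives the robot as it stands.
- The arm moves only by the tool carry_out, never from a script. Its argument "targets" is a list of rows, each a list of 7 numbers: the shift along the tool's x, y, z in mm, then the turn, a rotation vector about the tool's x, y, z in units of 6 degrees (1.0 is 6 degrees), then the closure in counts, from 0 (fully open) to 255 (shut). A call has 1 to 5 rows; each row shifts and turns the commanded pose from where the row before left it, along the tool's axes as they then stand; what a row does not reach is not made up. A row lasts 1/12 s, in which the tool goes at most 41.7 mm and 7.16 degrees, less where a joint would pass 70% of its speed; a pose out of reach is approached as far as the arm can. A call is refused whole if a number of a shift passes 41.7 or a number of a turn 1, either way. A call with a gripper value outside its range is refused whole. The fingers move at their own pace and stop on an object; "force" is the grip in N (left out, the last holds). Time passes only in rows, so rows that do not move let the fingers close. It gives the time, the measured TCP pose, the force and the opening at its end, in the units of the state.
- bot.observe(): the state, without advancing time (a new reading comes with each control period).
- bot.grab_frame(name): name is "side" or "top"; returns a dict with "color" (420x560x3 uint8, red, green, blue), "z_map" (420x560 float32, m along the optical axis (not along the pixel's ray), 0 where there is no reading), "K" (3x3 intrinsics, pixels), "k1" (the pictures are not rectified: a ray, as slopes to the right and down, at radius r is drawn at 1 + k1 r^2 times it, then the intrinsics apply), "cam_to_world" (4x4, takes a point from camera to world coordinates). Camera axes: x right, y down, z forward; pixel columns grow to the right and rows downward; lengths in m; the calibration is good to about 2 mm. A picture is of the moment at which its call begins.
- bot.job_done(): hands the job in, once; it reports no verdict.
The state is a dict: "clock": time; "qpos": joint angles; "qd": joint speeds; "joint_efforts": joint torques, N m; "position": TCP position; "tool_rot": TCP orientation; "force": force on the tool from outside, world axes, zero at the start; "moment": the same for the moment, N m; "grip_width": finger opening in m.
Only numpy, scipy, OpenCV 4.12 (cv2) and the standard library are available. Lean on these libraries where they do the work, as an engineer would, in place of code of your own. Each camera call takes 0.05 s, during which the arm holds its last target. There are 200 camera calls.

TASK

Make up the two kits for the shop floor. Blue tray: the ring gauge lying flat in the wide compartment and the oil bottle standing in the narrow one; yellow tray: the V-block on its base in the wide compartment, and the long steel pin and the small black clamp standing in the two small ones, one in each. Everything must sit on the tray's floor; the short brass pin is not wanted: leave it standing where it is.

Things in the scene. Friction and masses are not known exactly. Their poses are not given: they have to be found in the camera images.
- blue_tray: Shallow kit tray fixed to the desk, blue floor, white walls, 156 x 100 mm; floor 3 mm thick, outer walls 9 mm and divider 8 mm high from the desk, all 3 mm thick. Origin at the centre of its underside, x along its length, z up. Wide compartment (96 x 94 mm) centred at x = +27, y = 0 mm; narrow one (51 x 94 mm) at x = -49.5, y = 0 mm. At yaw 0 the narrow one is nearest the robot
- yellow_tray: Shallow kit tray fixed to the desk, yellow floor, white walls, of the same sizes as the blue one. Origin at the centre of its underside, x along its length, z up. Three compartments: a wide one (96 x 94 mm) centred at x = +27, y = 0 mm; two small ones (51 x 45.5 mm each) side by side, centred at x = -49.5, y = +24 and -24 mm
- ring_gauge: Steel setting ring gauge with a dark knurled band, 59 mm across with a bore, 22 mm high, lying flat, 0.33 kg. Origin at the centre of its underside, z up its axis. Round, so it may be gripped at any yaw. 
- brass_pin: Short brass-coloured turned pin with a collar, standing, 31 mm tall, 19 mm across the collar; it is not for these kits. Origin at the centre of its foot, z up
- v_block: Hardened steel V-block, bright grey, 55 mm (its x) x 42 mm (its y) x 34 mm high, V groove on top running along its x, 0.42 kg. Origin at the centre of its underside. Grip it across its y (42 mm)
- steel_pin: Turned bright steel spindle pin, standing, 56 mm tall with a collar 21 mm across about a third of the way up, above which it is thinner. Origin at the centre of its foot, z up. Grip it round the collar, about 25 mm up. Round, so it may be gripped at any yaw. 
- clamp: Small black C-shaped stage clamp with a brass-coloured thumb screw on top, standing, 16 mm (its x) x 28 mm (its y) x 34 mm high with the screw (black body 24 mm high). Origin at the centre of its underside, z up; mouth of the C towards -y. Grip it across its x (16 mm), low on the body
- oil_bottle: Small cream oil bottle with a needle cap, standing, body 27 mm across and 39 mm high, 66 mm tall with its needle. Origin at the centre of its underside, z up. Grip it round the body. Round, so it may be gripped at any yaw. 
- granite_plate: Obstacle, fixed: black granite surface plate, 312 x 410 mm, top 90 mm above the desk; origin at the centre of its underside. A tall dial indicator stand and other fixed things stand on it: do not sweep low over it. Stock in the strip before it (x < 0.45) is best gripped with the fingers closing along world y
- tool_vice: Obstacle, fixed: blue machine vice about 200 x 112 mm, 105 mm high, its tommy bar (x about 0.48, y -0.09 to 0, 0.04 to 0.085 m up) reaching towards the robot. Origin at its underside. Beside it and in front of the drawer cabinet (x > 0.55) round stock is best gripped closing along world x; in the trays set down closing along the tray's x
Not all that is in view belongs to the job. What is shaped like the steel_pin but orange or red is not meant.

How it is judged:
At the end, for the whole second after the job is handed in: Each thing rests on the tray floor in its own compartment as the goal says (underside less than 6.5 mm above the desk, upright within 0.12 rad; pin and clamp either way round), released and at rest; the brass pin still upright within 20 mm of its start (x of ring_gauge in the frame of blue_tray between 0.006 and 0.048 m and y of ring_gauge in the frame of blue_tray between -0.02 and 0.02 m and z of ring_gauge in the frame of blue_tray between 0 and 0.0065 m and angle between each of ring_gauge, oil_bottle, v_block, brass_pin's own z axis and vertical below 0.12 rad and x of oil_bottle in the frame of blue_tray between -0.0645 and -0.0345 m and y of oil_bottle in the frame of blue_tray between -0.037 and 0.037 m and z of oil_bottle in the frame of blue_tray between 0 and 0.0065 m and x of v_block in the frame of yellow_tray between -0.003 and 0.057 m and y of v_block in the frame of yellow_tray between -0.029 and 0.029 m and z of v_block in the frame of yellow_tray between 0 and 0.0065 m and (((x of steel_pin in the frame of yellow_tray between -0.069 and -0.03 m and y of steel_pin in the frame of yellow_tray between 0.0072 and 0.0413 m and z of steel_pin in the frame of yellow_tray between 0 and 0.0065 m and angle between steel_pin's own z axis and vertical below 0.12 rad) and (x of clamp in the frame of yellow_tray between -0.068 and -0.031 m and y of clamp in the frame of yellow_tray between -0.0403 and -0.0083 m and z of clamp in the frame of yellow_tray between 0 and 0.0065 m and angle between clamp's own z axis and vertical below 0.12 rad)) or ((x of steel_pin in the frame of yellow_tray between -0.069 and -0.03 m and y of steel_pin in the frame of yellow_tray between -0.0413 and -0.0072 m and z of steel_pin in the frame of yellow_tray between 0 and 0.0065 m and angle between steel_pin's own z axis and vertical below 0.12 rad) and (x of clamp in the frame of yellow_tray between -0.068 and -0.031 m and y of clamp in the frame of yellow_tray between 0.0083 and 0.0403 m and z of clamp in the frame of yellow_tray between 0 and 0.0065 m and angle between clamp's own z axis and vertical below 0.12 rad))) and linear speed of each of ring_gauge, v_block, steel_pin, clamp, oil_bottle below 0.02 m/s and distance of brass_pin from where it was at the start of the episode below 0.02 m); the robot touches nothing.
It fails at once if the brass pin is moved 20 mm or more (distance of brass_pin from where it was at the start of the episode above 0.02 m).
It also fails if it takes over 131 s, if anything falls off the work surface, if the arm or the gripper's body presses on something with over 40 N, if the wrist force passes 120 N, or if a joint passes its speed limit or range.

## Working session

There is one attempt and no reset: what is moved stays moved. The work goes in short steps, Python scripts to look and compute and a tool call to move; the robot and the scene stay as the last step left them, time stands still between calls to the robot, and variables do not carry over. Pictures are saved under pics/ and viewed, about 12 in all and at most 16, crops included, and the job is handed in when it is done.

Besides the shell and the picture viewer there is one more tool, called after "Emit:" in YAML: its name, and indented under it one key for each argument. carry_out: Moves the arm, as the interface text tells. Its arguments: {"type":"object","properties":{"targets":{"type":"array","items":{"type":"array","items":{"type":"number"}}},"force":{"type":"number"}},"required":["targets"]}

```bash
ls; mkdir -p pics; cat > h.py <<'E'
import numpy as np, cv2
from workcell import bot
def world(f):
    K=np.array(f["K"]); h,w=f["z_map"].shape
    u,v=np.meshgrid(np.arange(w),np.arange(h))
    p=np.stack([u,v],-1).reshape(-1,1,2).astype(float)
    n=cv2.undistortPoints(p,K,np.array([f["k1"],0,0,0,0.])).reshape(h,w,2)
    z=f["z_map"]; c=np.stack([n[...,0]*z,n[...,1]*z,z],-1)
    T=np.array(f["cam_to_world"]); return c@T[:3,:3].T+T[:3,3]
def save(name,img,s=1):
    cv2.imwrite("pics/"+name+".png",cv2.resize(img[...,::-1],None,fx=s,fy=s,interpolation=cv2.INTER_CUBIC))
E
python3 - <<'E'
from h import *
for n in ("top","side"):
    f=bot.grab_frame(n); save(n+"0",f["color"],1.42); np.savez(n+"0.npz",**f)
    print(n,np.round(f["cam_to_world"],3).tolist(),np.round(f["K"],1).tolist(),f["k1"])
print(bot.observe())
E
```

```text
pics
top [[0.045, -0.972, 0.231, 0.268], [-0.999, -0.044, 0.007, 0.079], [0.003, -0.231, -0.973, 1.251], [0.0, 0.0, 0.0, 1.0]] [[441.6, 0.0, 276.9], [0.0, 441.6, 210.7], [0.0, 0.0, 1.0]] -0.02973810838121402
side [[-0.91, -0.148, 0.388, 0.033], [-0.415, 0.34, -0.844, 1.172], [-0.007, -0.929, -0.371, 0.497], [0.0, 0.0, 0.0, 1.0]] [[495.5, 0.0, 286.0], [0.0, 495.5, 208.9], [0.0, 0.0, 1.0]] -0.08786663283605588
{'clock': 0.1, 'qpos': array([ 1.07980479,  0.52195573, -0.03630262,  1.599904  ,  0.02118678,
        1.02111084, -0.11276486]), 'qd': array([ 1.55905288e-04, -4.76675335e-04, -1.09054572e-03, -1.49858918e-03,
       -4.56129084e-06,  6.64364317e-04,  1.64417962e-03]), 'joint_efforts': array([ 5.30407138e-03, -9.28479981e+01,  1.98406152e+00, -3.70534086e+01,
        1.80987414e-02,  5.14810556e-03, -2.05824672e-04]), 'position': array([ 0.25514729, -0.57023869,  0.23079957]), 'tool_rot': array([-3.14060165e+00,  6.96822860e-05,  4.20786456e-01]), 'force': array([-0.97470633,  0.2479618 ,  0.21095991]), 'moment': array([ 0.01563852, -0.02321485, -0.00953025]), 'grip_width': 0.08545789450251076}
```

View pics/top0.png

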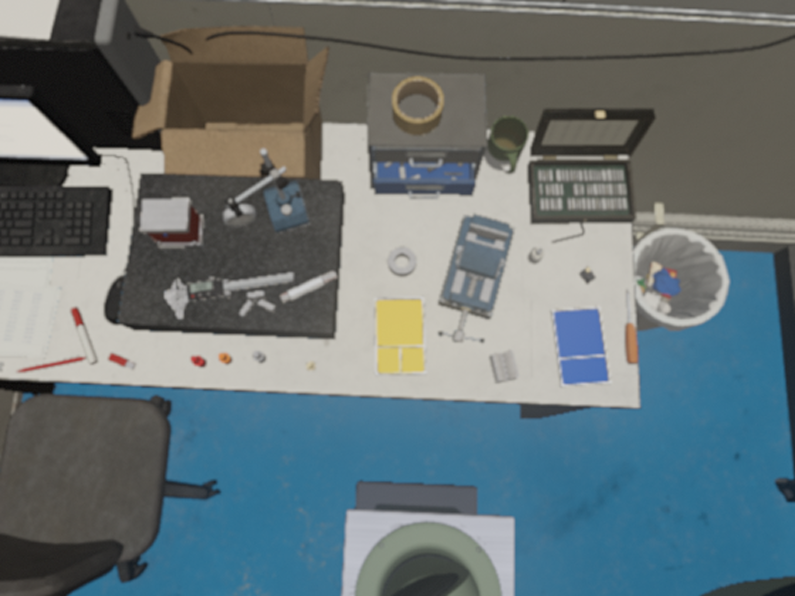

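View pics/side0.png

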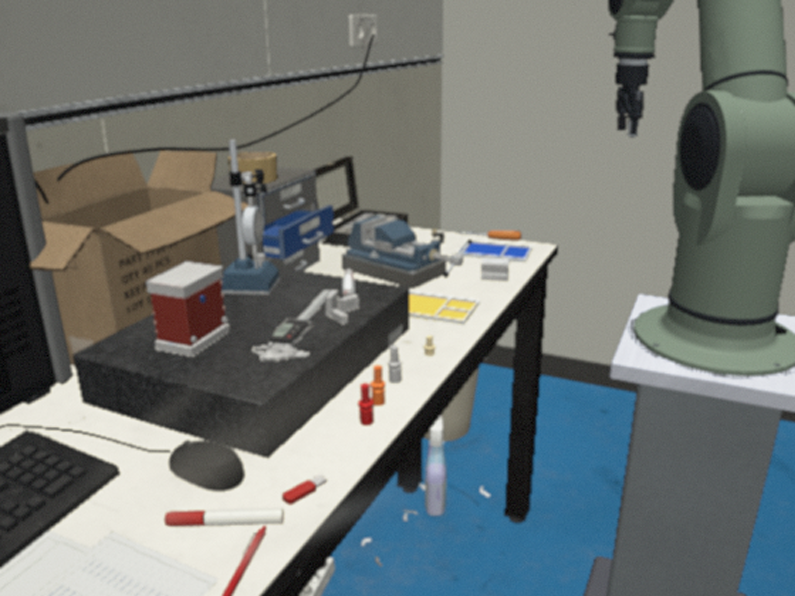

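The top view (1.42x) shows: yellow tray (400,335), blue tray (581,346), ring (402,262), V-block (502,366), bottle (536,255), clamp (587,273), steel pin (259,356) and brass pin (310,366). The orange and red decoys are at (225,357) and (198,361). The side view agrees with this. Next I'll measure them.

```bash
python3 - <<'E'
from h import *
f=dict(np.load("top0.npz")); P=world(f); c=f["color"]
hsv=cv2.cvtColor(c,cv2.COLOR_RGB2HSV)
def near(u,v,r):
    m=np.zeros(c.shape[:2],bool); u,v=int(u/1.42),int(v/1.42); m[v-r:v+r+1,u-r:u+r+1]=1; return m
print("desk z",[np.round(np.median(P[near(u,v,3)][:,2]),4) for u,v in((350,360),(450,380),(570,230),(530,310))])
def rect(m): 
    (a,b),(w,h),t=cv2.minAreaRect((P[m][:,:2]*1000).astype(np.float32)); return np.round([a,b,w,h,t],1)
for n,uv,lo,hi in (("yellow",(400,335),20,35),("blue",(581,346),100,125)):
    m=near(*uv,35)&(hsv[...,0]>lo)&(hsv[...,0]<hi)&(hsv[...,1]>120)
    lab,st=cv2.connectedComponentsWithStats(m.astype(np.uint8))[1:3]
    for i in range(1,len(st)):
        if st[i,4]>60: print(n,st[i,4],rect(lab==i),np.round(P[lab==i].mean(0),4))
for n,uv,r in (("ring",(402,262),14),("vb",(502,366),15),("bottle",(536,255),10),("clamp",(587,273),9),("steel",(259,356),9),("brass",(310,366),8),("orange",(225,357),8)):
    m=near(*uv,r)
    for lo,hi in((.006,.4),(.015,.4),(.028,.4)):
        q=m&(P[...,2]>lo)&(P[...,2]<.08)&(f["z_map"]>0)
        if q.sum()>3: 
            w=P[q]; print(n,lo,q.sum(),rect(q),"mm; med",np.round(np.median(w,0),4),"zmax",w[:,2].max().round(4))
cv2.imwrite("pics/crop1.png",cv2.resize(c[150:285,160:460,::-1],None,fx=2.66,fy=2.66,interpolation=cv2.INTER_CUBIC))
E
```

```text
desk z [np.float64(0.0015), np.float64(0.0002), np.float64(0.001), np.float64(0.0008)]
yellow 890 [416.2  64.6 293.4  85.2   5. ] [0.5172 0.0736 0.0067]
yellow 194 [364.3  90.2 194.2  34.1   2.6] [0.4395 0.0935 0.0104]
yellow 195 [442.8  45.3  41.3  34.5   2.4] [0.4427 0.0454 0.0038]
blue 878 [ 425.4 -117.9  107.7  492.6   26.4] [ 0.511  -0.2892  0.0081]
blue 454 [ 435.8 -299.3   43.5   85.7    6.2] [ 0.436  -0.2991  0.0036]
ring 0.006 275 [641.8  67.3  73.   81.8  14.5] mm; med [0.6413 0.075  0.022 ] zmax 0.0301
ring 0.015 242 [643.   75.4  58.2  55.4   1.7] mm; med [0.6422 0.0758 0.0222] zmax 0.0301
ring 0.028 8 [629.   84.4  42.6  23.2  76.1] mm; med [0.6291 0.0744 0.0291] zmax 0.0301
vb 0.006 360 [ 442.6 -134.8   77.7   82.6    0.7] mm; med [ 0.4345 -0.1352  0.0299] zmax 0.0409
vb 0.015 321 [ 434.9 -134.3   55.    42.9   15.2] mm; med [ 0.4341 -0.136   0.0311] zmax 0.0409
vb 0.028 204 [ 434.9 -134.3   55.    42.9   15.2] mm; med [ 0.4347 -0.1376  0.0339] zmax 0.0409
bottle 0.006 103 [ 673.1 -205.1   53.8   39.8   82.9] mm; med [ 0.6633 -0.1955  0.0348] zmax 0.0656
bottle 0.015 85
[... 589 characters left out ...]
344.4  16.5  19.7  56.9] mm; med [0.4309 0.3431 0.033 ] zmax 0.0609
steel 0.028 48 [432.  344.4  16.5  19.7  56.9] mm; med [0.4311 0.344  0.0359] zmax 0.0609
brass 0.006 41 [418.6 247.7  46.6  22.4  18. ] mm; med [0.4189 0.2465 0.0173] zmax 0.0346
brass 0.015 30 [420.1 248.4  17.   14.2   5. ] mm; med [0.4187 0.2459 0.0183] zmax 0.0346
brass 0.028 12 [420.1 246.6   7.8   7.7  48.4] mm; med [0.42   0.2462 0.0309] zmax 0.0346
orange 0.006 66 [434.  405.9  20.2  41.5  56.4] mm; med [0.4244 0.4089 0.0344] zmax 0.0628
orange 0.015 58 [425.  412.8  17.4  18.9  51.5] mm; med [0.4242 0.4095 0.0354] zmax 0.0628
orange 0.028 51 [425.1 413.   17.   18.9  51.5] mm; med [0.4244 0.4107 0.0374] zmax 0.0628
```

View pics/crop1.png

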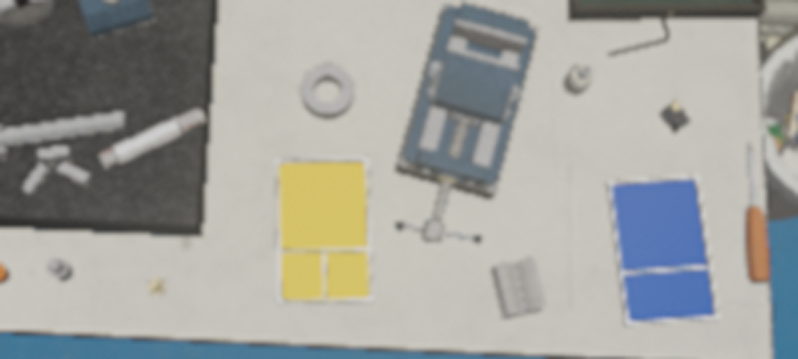

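```bash
cat >> h.py <<'E'
def plane(f,z0):
    K=np.array(f["K"]); h,w=f["z_map"].shape
    g=dict(f); g["z_map"]=np.ones((h,w)); P=world(g); o=np.array(f["cam_to_world"])[:3,3]; d=P-o
    return o+d*((z0-o[2])/d[...,2])[...,None]
def go(p,yaw):
    "tool-frame shift (mm) and z-turn (6deg units) from the present commanded pose to p, yaw(deg): turn first, then shift"
    s=bot.observe(); y0=np.degrees(s["tool_rot"][2]); d=(np.array(p)-s["position"])*1000; a=np.radians(yaw)
    t=-((yaw-y0+180)%360-180)/6
    print("turn",t.round(2),"shift x %.1f y %.1f z %.1f"%(d@[np.cos(a),np.sin(a),0],d@[np.sin(a),-np.cos(a),0],-d[2]))
E
python3 - <<'E'
from h import *
f=dict(np.load("top0.npz")); c=f["color"]; hsv=cv2.cvtColor(c,cv2.COLOR_RGB2HSV); P=plane(f,.003)
D=world(f)
def box(n,lo,hi,x0,x1,y0,y1):
    m=(P[...,0]>x0)&(P[...,0]<x1)&(P[...,1]>y0)&(P[...,1]<y1)&(hsv[...,0]>lo)&(hsv[...,0]<hi)&(hsv[...,1]>120)
    lab,st=cv2.connectedComponentsWithStats(m.astype(np.uint8))[1:3]
    for i in range(1,len(st)):
        if st[i,4]>60: print(n,st[i,4],np.round(cv2.minAreaRect((P[lab==i][:,:2]*1000).astype(np.float32)),1) if 0 else cv2.minAreaRect((P[lab==i][:,:2]*1000).astype(np.float32)), P[lab==i].mean(0).round(4))
box("yellow",20,35,.38,.6,0,.15); box("blue",100,125,.38,.6,-.38,-.2)
# plan of tall things: extents z>.03 in regions
for n,a in (("plate",(.3,.5,.1,.6)),("vice",(.4,.8,-.19,.0))):
    q=(D[...,0]>a[0])&(D[...,0]<a[1])&(D[...,1]>a[2])&(D[...,1]<a[3])&(D[...,2]>.075)
    print(n,np.percentile(D[q],[1,50,99],axis=0).round(3).tolist())
# ring & clamp by colour in their top planes
T=plane(f,.022); m=(D[...,2]>.014)&(np.hypot(T[...,0]-.643,T[...,1]-.075)<.04); print("ring c",cv2.minEnclosingCircle((T[m][:,:2]*1000).astype(np.float32)))
T=plane(f,.024); m=(hsv[...,2]<100)&(np.hypot(T[...,0]-.631,T[...,1]+.305)<.03); print("clamp dark",m.sum(),cv2.minAreaRect((T[m][:,:2]*1000).astype(np.float32)),T[m].mean(0))
E
```

```text
yellow 890 ((518.4705200195312, 73.67434692382812), (87.86907196044922, 85.41876983642578), 4.7477192878723145) [0.5179 0.0736 0.003 ]
yellow 194 ((440.6875305175781, 93.64395141601562), (39.988365173339844, 34.19334411621094), 2.6014511585235596) [0.4405 0.0935 0.003 ]
yellow 195 ((442.88067626953125, 45.31538391113281), (40.12645721435547, 34.21752166748047), 2.368016242980957) [0.4428 0.0454 0.003 ]
blue 878 ((512.4874267578125, -290.6705627441406), (87.57778930664062, 84.59808349609375), 6.587159633636475) [ 0.5121 -0.2907  0.003 ]
blue 454 ((436.1988220214844, -299.3084716796875), (43.17823791503906, 85.3025894165039), 6.494091510772705) [ 0.4361 -0.2993  0.003 ]
plate [[0.473, 0.203, 0.076], [0.485, 0.398, 0.091], [0.5, 0.595, 0.097]]
vice [[0.476, -0.123, 0.075], [0.652, -0.069, 0.101], [0.777, -0.003, 0.139]]
ring c ((642.4519653320312, 75.27618408203125), 30.085390090942383)
clamp dark 17 ((624.9692993164062, -301.0284118652344), (19.008075714111328, 10.015432357788086), 59.72332763671875) [ 0.62509669 -0.3016941   0.024     ]
```

Tray floors: yellow wide (.518,.0736), small compartments (.4405,.0935) and (.4428,.0454), yaw about 2.9°. Blue wide (.512,-.291), narrow (.436,-.299), yaw about 6.5°. I'll start with the V-block at (.435,-.135), yaw 15°.

Emit:
carry_out:
  targets:
    - [0, 0, 0, 0, 0, 0.75, 0]
    - [10, -14, 0, 0, 0, 0.73, 0]
    - [21, -28, 0, 0, 0, 0, 0]
    - [21, -28, 0, 0, 0, 0, 0]
    - [21, -28, 0, 0, 0, 0, 0]
  force: 60

```text
clock: 0.52
position: [0.2988, -0.4548, 0.2309]
tool_rot: [-3.141, 0.0, 0.265]
force: [0.9, -0.9, 1.1]
grip_width: 0.0853
```

Emit:
carry_out:
  targets:
    - [21, -28, 0, 0, 0, 0, 0]
    - [21, -28, 0, 0, 0, 0, 0]
    - [21, -28, 0, 0, 0, 0, 0]
    - [21, -28, 0, 0, 0, 0, 0]
    - [21, -28, 0, 0, 0, 0, 0]

```text
clock: 0.93
position: [0.3634, -0.292, 0.2312]
tool_rot: [-3.142, 0.0, 0.266]
force: [1.6, -0.4, -0.4]
grip_width: 0.0856
```

Emit:
carry_out:
  targets:
    - [21, -28, 0, 0, 0, 0, 0]
    - [21, -28, 0, 0, 0, 0, 0]
    - [21, -28, 0, 0, 0, 0, 0]
    - [10, -14, 0, 0, 0, 0, 0]
    - [0, 0, 0, 0, 0, 0, 0]

```text
clock: 1.35
position: [0.4092, -0.1763, 0.2313]
tool_rot: [-3.141, -0.001, 0.271]
force: [0.2, 0.3, -0.3]
grip_width: 0.0854
```

```bash
python3 -c "
from h import *
s=bot.observe(); print(s['clock'],s['position'],s['tool_rot'],s['qpos']); go([.431,-.137,.009],15.2)"
```

```text
1.35 [ 0.40924262 -0.1762859   0.23131112] [-3.14077984e+00 -5.79212557e-04  2.70858791e-01] [ 0.41678827  0.24101206 -0.16832501  2.04313718  0.05142064  0.86128093
 -1.08020853]
turn 0.05 shift x 31.3 y -32.2 z 222.3
```

Emit:
carry_out:
  targets:
    - [16, -16, 20, 0, 0, 0, 0]
    - [15, -16, 30, 0, 0, 0, 0]
    - [0, 0, 35, 0, 0, 0, 0]
    - [0, 0, 35, 0, 0, 0, 0]
    - [0, 0, 20, 0, 0, 0, 0]

```text
clock: 1.77
position: [0.4281, -0.1406, 0.0884]
tool_rot: [-3.14, 0.002, 0.266]
force: [0.3, -1.0, -0.2]
grip_width: 0.0853
```

```bash
python3 -c "
from h import *
f=bot.grab_frame('top'); save('p1',f['color'][150:285,240:460],3.5); go([.431,-.137,.009],15.2)"
```

```text
turn 0.01 shift x 4.7 y -2.3 z 77.4
```

View pics/p1.png

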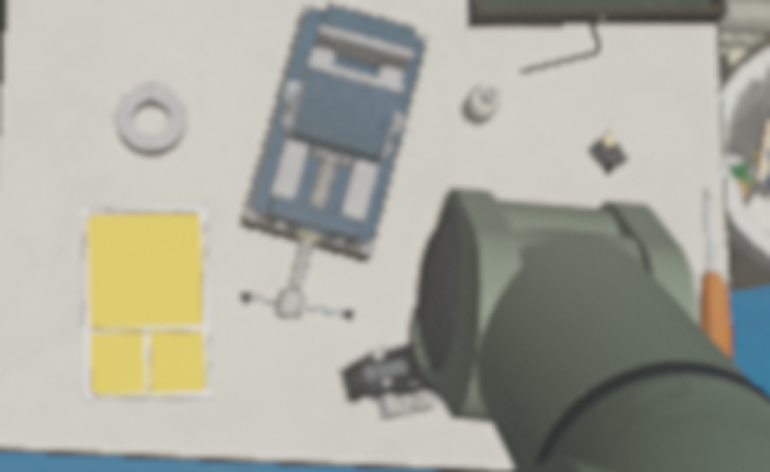

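The arm hides most of the block, but the bar end at (347,313) is clear of the gripper. Descending.

Emit:
carry_out:
  targets:
    - [4, -2, 25, 0, 0, 0, 0]
    - [1, 0, 25, 0, 0, 0, 0]
    - [0, 0, 15, 0, 0, 0, 0]
    - [0, 0, 8, 0, 0, 0, 0]
    - [0, 0, 4, 0, 0, 0, 0]

```text
clock: 2.23
position: [0.4335, -0.1379, 0.0139]
tool_rot: [-3.141, 0.001, 0.266]
force: [-0.4, 0.3, 0.2]
grip_width: 0.0854
```

Emit:
carry_out:
  targets:
    - [0, 0, 0, 0, 0, 0, 100]
    - [0, 0, 0, 0, 0, 0, 255]
    - [0, 0, 0, 0, 0, 0, 255]
    - [0, 0, 0, 0, 0, 0, 255]
    - [0, 0, 0, 0, 0, 0, 255]

```text
clock: 2.65
position: [0.4342, -0.1377, 0.0154]
tool_rot: [3.141, -0.001, 0.266]
force: [-3.0, 1.6, 17.1]
grip_width: 0.0406
```

Emit:
carry_out:
  targets:
    - [0, 0, 0, 0, 0, 0, 255]
    - [0, 0, 0, 0, 0, 0, 255]
    - [0, 0, 0, 0, 0, 0, 255]
    - [0, 0, 0, 0, 0, 0, 255]
    - [0, 0, 0, 0, 0, 0, 255]

```text
clock: 3.07
position: [0.4342, -0.1378, 0.0154]
tool_rot: [3.141, -0.001, 0.266]
force: [-3.4, 2.0, 16.6]
grip_width: 0.0407
```

Emit:
carry_out:
  targets:
    - [0, 0, -3, 0, 0, 0, 255]
    - [0, 0, -3, 0, 0, 0, 255]
    - [0, 0, 0, 0, 0, 0, 255]

```text
clock: 3.32
position: [0.434, -0.1378, 0.021]
tool_rot: [3.141, -0.001, 0.266]
force: [0.9, -0.9, -6.0]
grip_width: 0.0409
```

Emit:
carry_out:
  targets:
    - [0, 0, -3, 0, 0, 0, 255]
    - [0, 0, -5, 0, 0, 0, 255]
    - [0, 0, -8, 0, 0, 0, 255]
    - [0, 0, -10, 0, 0, 0, 255]
    - [0, 0, 0, 0, 0, 0, 255]

```text
clock: 3.73
position: [0.4346, -0.1379, 0.0482]
tool_rot: [3.141, -0.002, 0.266]
force: [1.7, -1.1, -4.2]
grip_width: 0.0404
```

Emit:
carry_out:
  targets:
    - [0, 0, -15, 0, 0, 0, 255]
    - [0, 0, -25, 0, 0, 0, 255]
    - [0, 0, -25, 0, 0, 0, 255]
    - [0, 0, -15, 0, 0, 0, 255]
    - [0, 0, 0, 0, 0, 0, 255]

```text
clock: 4.15
position: [0.4351, -0.1381, 0.1291]
tool_rot: [3.139, -0.004, 0.265]
force: [1.9, -0.2, -5.0]
grip_width: 0.0406
```

```bash
python3 -c "
from h import *
f=bot.grab_frame('side'); save('p2',f['color'][120:300,250:450],3.5);s=bot.observe();print(s['position'],s['force'],s['grip_width']); go([.518,.0736,.2],2.9)"
```

```text
[ 0.43449169 -0.13798008  0.12745388] [-0.34600426  0.08958095 -6.50992377] 0.04076322600144065
turn 2.05 shift x 94.1 y -207.1 z -72.5
```

View pics/p2.png

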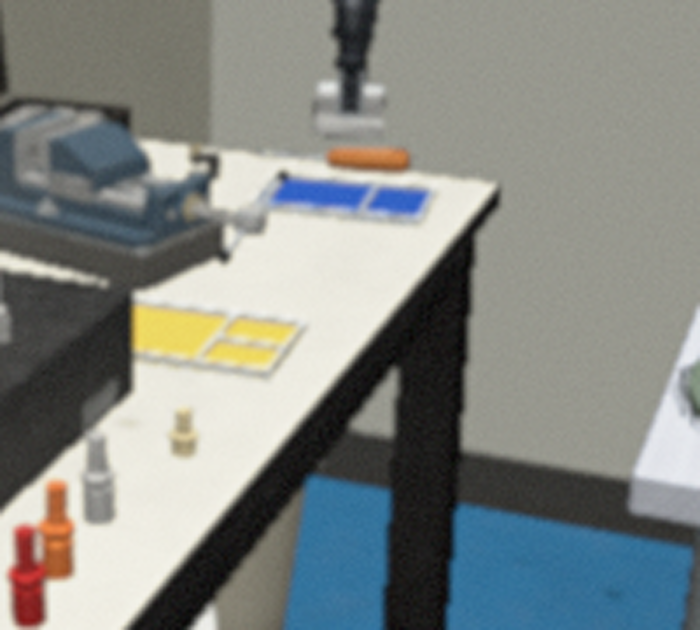

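The V-block is held level (350,110) and the other parts are undisturbed. Carrying it over the yellow tray.

Emit:
carry_out:
  targets:
    - [0, 0, -25, 0, 0, 0.7, 255]
    - [0, 0, -25, 0, 0, 0.7, 255]
    - [6, -13, 0, 0, 0, 0.65, 255]
    - [12, -26, 0, 0, 0, 0, 255]
    - [12, -26, 0, 0, 0, 0, 255]

```text
clock: 4.62
position: [0.4592, -0.0707, 0.1755]
tool_rot: [3.141, 0.001, 0.048]
force: [0.9, 0.3, -5.7]
grip_width: 0.0406
```

Emit:
carry_out:
  targets:
    - [12, -26, 0, 0, 0, 0, 255]
    - [12, -26, 0, 0, 0, 0, 255]
    - [12, -26, 0, 0, 0, 0, 255]
    - [12, -26, 0, 0, 0, 0, 255]
    - [10, -26, 0, 0, 0, 0, 255]

```text
clock: 5.03
position: [0.5108, 0.0632, 0.1748]
tool_rot: [3.141, 0.002, 0.051]
force: [0.1, -0.6, -5.2]
grip_width: 0.0403
```

Emit:
carry_out:
  targets:
    - [6, -12, 0, 0, 0, 0, 255]
    - [0, 0, 20, 0, 0, 0, 255]
    - [0, 0, 25, 0, 0, 0, 255]
    - [0, 0, 20, 0, 0, 0, 255]
    - [0, 0, 0, 0, 0, 0, 255]

```text
clock: 5.45
position: [0.5136, 0.0736, 0.107]
tool_rot: [3.14, 0.007, 0.051]
force: [-1.5, -0.5, -4.9]
grip_width: 0.0404
```

```bash
python3 -c "
from h import *
go([.518,.0736,.022],2.9)"
```

```text
turn 0.01 shift x 4.4 y 0.2 z 85.0
```

Emit:
carry_out:
  targets:
    - [2, 0, 25, 0, 0, 0, 255]
    - [2, 0, 25, 0, 0, 0, 255]
    - [0, 0, 20, 0, 0, 0, 255]
    - [0, 0, 10, 0, 0, 0, 255]
    - [0, 0, 3, 0, 0, 0, 255]

```text
clock: 5.87
position: [0.5194, 0.0741, 0.0271]
tool_rot: [3.141, 0.002, 0.051]
force: [-0.7, -0.5, -5.6]
grip_width: 0.0405
```

Emit:
carry_out:
  targets:
    - [0, 0, 2, 0, 0, 0, 255]
    - [0, 0, 2, 0, 0, 0, 255]
    - [0, 0, 0, 0, 0, 0, 255]

```text
clock: 6.12
position: [0.5206, 0.0745, 0.025]
tool_rot: [-3.141, -0.001, 0.051]
force: [-1.2, -0.5, -5.3]
grip_width: 0.0406
```

Emit:
carry_out:
  targets:
    - [0, 0, 2, 0, 0, 0, 255]
    - [0, 0, 2, 0, 0, 0, 255]
    - [0, 0, 0, 0, 0, 0, 255]

```text
clock: 6.37
position: [0.5202, 0.0744, 0.0204]
tool_rot: [-3.142, -0.0, 0.051]
force: [-0.2, 0.5, -5.2]
grip_width: 0.0407
```

Emit:
carry_out:
  targets:
    - [0, 0, 2, 0, 0, 0, 255]
    - [0, 0, 0, 0, 0, 0, 255]
    - [0, 0, 0, 0, 0, 0, 255]

```text
clock: 6.62
position: [0.5204, 0.0744, 0.0185]
tool_rot: [-3.142, -0.0, 0.051]
force: [-0.7, 0.2, 2.1]
grip_width: 0.0405
```

Contact with the tray floor at z=.0185. Releasing and moving to the steel pin.

Emit:
carry_out:
  targets:
    - [0, 0, 0, 0, 0, 0, 90]
    - [0, 0, 0, 0, 0, 0, 75]
    - [0, 0, 0, 0, 0, 0, 75]
    - [0, 0, -8, 0, 0, 0, 75]
    - [0, 0, -20, 0, 0, 0, 75]

```text
clock: 7.03
position: [0.519, 0.0742, 0.0453]
tool_rot: [3.141, 0.003, 0.051]
force: [-0.4, 0.1, -0.5]
grip_width: 0.06
```

Emit:
carry_out:
  targets:
    - [0, 0, -35, 0, 0, 0, 90]
    - [0, 0, -40, 0, 0, 0, 90]
    - [0, 0, -40, 0, 0, 0, 90]
    - [0, 0, -40, 0, 0, 0, 90]
    - [-7, -20, 0, 0, 0, 0, 90]

```text
clock: 7.45
position: [0.5158, 0.0916, 0.2088]
tool_rot: [-3.141, -0.01, 0.046]
force: [1.0, -0.3, 0.7]
grip_width: 0.0548
```

Emit:
carry_out:
  targets:
    - [-8, -27, 0, 0, 0, 0, 90]
    - [-8, -27, 0, 0, 0, 0, 90]
    - [-8, -27, 0, 0, 0, 0, 90]
    - [-8, -27, 0, 0, 0, 0, 90]
    - [-8, -27, 0, 0, 0, 0, 90]

```text
clock: 7.87
position: [0.4646, 0.2279, 0.2021]
tool_rot: [-3.141, -0.001, 0.051]
force: [0.7, 0.8, -0.1]
grip_width: 0.0555
```

Emit:
carry_out:
  targets:
    - [-8, -27, 0, 0, 0, 0, 90]
    - [-8, -27, 0, 0, 0, 0, 90]
    - [-8, -27, 0, 0, 0, 0, 90]
    - [-4, -27, 0, 0, 0, 0, 90]
    - [0, 0, 0, 0, 0, 0, 90]

```text
clock: 8.28
position: [0.4296, 0.3384, 0.202]
tool_rot: [-3.139, 0.0, 0.057]
force: [0.5, 0.1, -0.4]
grip_width: 0.0552
```

```bash
python3 -c "
from h import *
f=bot.grab_frame('side'); save('p3',f['color'][80:330,150:450],2.4);s=bot.observe();print(s['grip_width'],s['qpos'].round(2)); go([.432,.344,.006],2.9)
f=bot.grab_frame('top');D=world(f);T=plane(f,.034);q=(D[...,2]>.012)&(np.hypot(T[...,0]-.518,T[...,1]-.0736)<.05)
print(cv2.minAreaRect((T[q][:,:2]*1000).astype(np.float32)),np.median(D[q],0))"
```

```text
0.05522518019153474 [-0.58  0.44 -0.25  1.83  0.14  0.89 -2.41]
turn 0.04 shift x 1.9 y -8.2 z 195.8
((524.5828247070312, 88.89979553222656), (69.10812377929688, 67.49059295654297), 2.2447476387023926) [0.51978309 0.07489369 0.03369175]
```

View pics/p3.png

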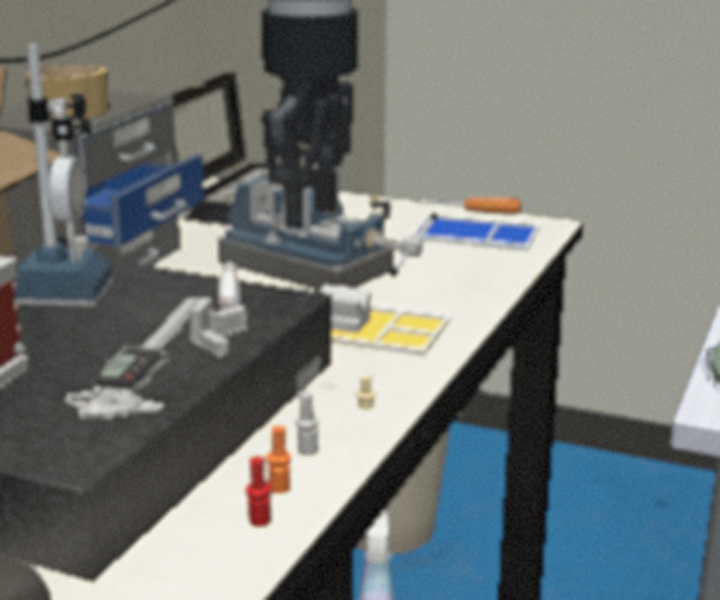

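The V-block sits in the yellow wide compartment, about (.520,.075). The gripper is above the steel pin. Descending, with a small turn to keep joint 7 away from its limit.

Emit:
carry_out:
  targets:
    - [0, 0, 10, 0, 0, -1, 90]
    - [3, -8, 15, 0, 0, 0, 90]
    - [0, 0, 25, 0, 0, 0, 90]
    - [0, 0, 25, 0, 0, 0, 90]
    - [0, 0, 20, 0, 0, 0, 90]

```text
clock: 8.8
position: [0.4339, 0.34, 0.1052]
tool_rot: [3.141, 0.0, 0.154]
force: [0.7, 0.2, -0.2]
grip_width: 0.055
```

Emit:
carry_out:
  targets:
    - [0, 0, 5, 0, 0, 0, 90]
    - [0, 0, 0, 0, 0, 0, 90]

```text
clock: 8.97
position: [0.4335, 0.3402, 0.1006]
tool_rot: [3.14, 0.002, 0.155]
force: [0.1, 0.0, -0.1]
grip_width: 0.055
```

```bash
python3 -c "
from h import *
go([.432,.344,.006],8.9)
f=bot.grab_frame('side'); save('p4',f['color'][190:300,220:340],5)"
```

```text
turn -0.01 shift x -0.9 y -4.0 z 94.6
```

View pics/p4.png

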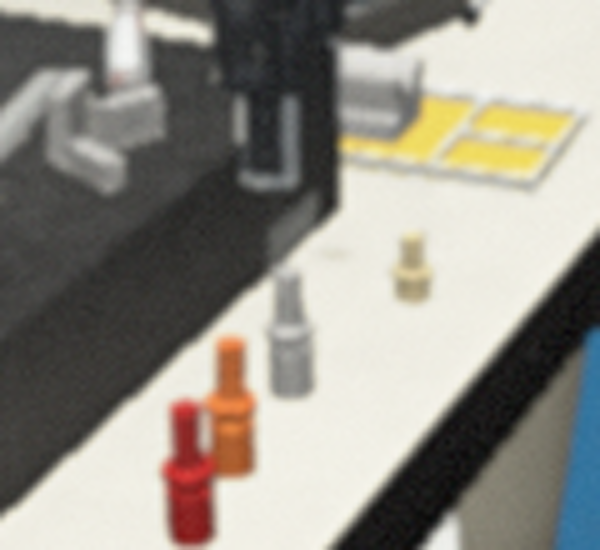

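The gripper is above the pin, with the decoy clear. Going down.

Emit:
carry_out:
  targets:
    - [-1, -4, 15, 0, 0, 0, 90]
    - [0, 0, 25, 0, 0, 0, 90]
    - [0, 0, 25, 0, 0, 0, 90]
    - [0, 0, 18, 0, 0, 0, 90]
    - [0, 0, 6, 0, 0, 0, 90]

```text
clock: 9.43
position: [0.432, 0.3449, 0.0116]
tool_rot: [3.141, 0.001, 0.155]
force: [0.4, 0.5, 0.3]
grip_width: 0.0548
```

Emit:
carry_out:
  targets:
    - [0, 0, 4, 0, 0, 0, 90]
    - [0, 0, 0, 0, 0, 0, 90]
    - [0, 0, 0, 0, 0, 0, 90]

```text
clock: 9.68
position: [0.4326, 0.3458, 0.0096]
tool_rot: [-3.141, -0.001, 0.155]
force: [0.2, 1.1, -0.1]
grip_width: 0.055
```

Emit:
carry_out:
  targets:
    - [0, 2, 3, 0, 0, 0, 90]
    - [0, 0, 0, 0, 0, 0, 90]
    - [0, 0, 0, 0, 0, 0, 255]
    - [0, 0, 0, 0, 0, 0, 255]
    - [0, 0, 0, 0, 0, 0, 255]
  force: 40

```text
clock: 10.1
position: [0.4323, 0.3435, 0.0055]
tool_rot: [-3.141, -0.0, 0.156]
force: [0.7, 0.5, 2.7]
grip_width: 0.0195
```

Emit:
carry_out:
  targets:
    - [0, 0, 0, 0, 0, 0, 255]
    - [0, 0, 0, 0, 0, 0, 255]
    - [0, 0, 0, 0, 0, 0, 255]

```text
clock: 10.35
position: [0.4324, 0.3437, 0.0056]
tool_rot: [-3.141, -0.0, 0.156]
force: [-1.5, 0.3, 5.6]
grip_width: 0.0185
```

Emit:
carry_out:
  targets:
    - [0, 0, -5, 0, 0, 0, 255]
    - [0, 0, -15, 0, 0, 0, 255]
    - [0, 0, -30, 0, 0, 0, 255]
    - [0, 0, -35, 0, 0, 0, 255]
    - [0, 0, -35, 0, 0, 0, 255]

```text
clock: 10.77
position: [0.4317, 0.3429, 0.1266]
tool_rot: [3.141, 0.001, 0.156]
force: [0.2, -0.0, 0.3]
grip_width: 0.0191
```

Emit:
carry_out:
  targets:
    - [0, 0, -35, 0, 0, 0, 255]
    - [0, 0, -35, 0, 0, -0.5, 255]
    - [0, 0, 0, 0, 0, -1, 255]
    - [0, 0, 0, 0, 0, -1, 255]

```text
clock: 11.1
position: [0.4329, 0.3438, 0.1978]
tool_rot: [-3.141, -0.004, 0.422]
force: [-0.0, -0.8, -2.2]
grip_width: 0.0187
```

```bash
python3 -c "
from h import *
f=bot.grab_frame('side'); save('p5',f['color'][100:300,180:400],3.3);go([.4405,.0935,.2],92.9)"
```

```text
turn -11.37 shift x -249.9 y -4.6 z -3.5
```

View pics/p5.png

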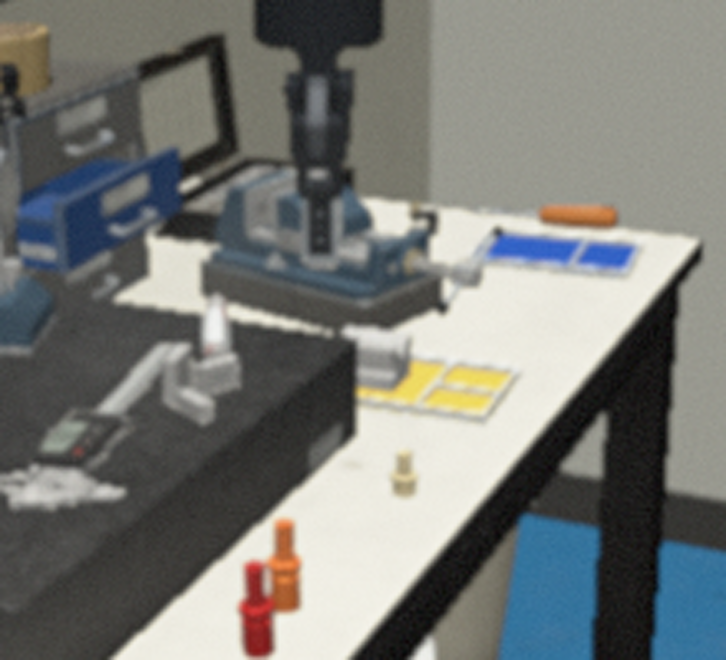

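The steel pin is lifted and held; the decoys and brass pin haven't moved. Turning to yaw 93 and carrying.

Emit:
carry_out:
  targets:
    - [0, 0, 0, 0, 0, -1, 255]
    - [0, 0, 0, 0, 0, -1, 255]
    - [0, 0, 0, 0, 0, -1, 255]
    - [0, 0, 0, 0, 0, -1, 255]
    - [0, 0, 0, 0, 0, -1, 255]

```text
clock: 11.57
position: [0.432, 0.3431, 0.1951]
tool_rot: [-3.141, 0.001, 0.944]
force: [-0.7, -0.1, -1.2]
grip_width: 0.0187
```

Emit:
carry_out:
  targets:
    - [0, 0, 0, 0, 0, -1, 255]
    - [0, 0, 0, 0, 0, -1, 255]
    - [0, 0, 0, 0, 0, -1, 255]
    - [0, 0, 0, 0, 0, -1, 255]
    - [0, 0, 0, 0, 0, -1, 255]

```text
clock: 11.98
position: [0.432, 0.343, 0.1951]
tool_rot: [-3.141, 0.001, 1.467]
force: [0.8, 0.2, 0.1]
grip_width: 0.019
```

Emit:
carry_out:
  targets:
    - [0, 0, 0, 0, 0, -1, 255]
    - [-15, 0, 0, 0, 0, -0.37, 255]
    - [-28, 0, 0, 0, 0, 0, 255]
    - [-28, 0, 0, 0, 0, 0, 255]
    - [-28, 0, 0, 0, 0, 0, 255]

```text
clock: 12.4
position: [0.4349, 0.2431, 0.1949]
tool_rot: [-3.141, 0.001, 1.606]
force: [1.4, 0.0, -1.9]
grip_width: 0.0188
```

Emit:
carry_out:
  targets:
    - [-28, -2, 0, 0, 0, 0, 255]
    - [-28, -2, 0, 0, 0, 0, 255]
    - [-28, 0, 0, 0, 0, 0, 255]
    - [-28, 0, 0, 0, 0, 0, 255]
    - [-25, 0, 0, 0, 0, 0, 255]

```text
clock: 12.82
position: [0.4361, 0.1054, 0.1952]
tool_rot: [-3.141, 0.001, 1.605]
force: [0.7, 0.0, -0.2]
grip_width: 0.0188
```

Emit:
carry_out:
  targets:
    - [-12, 0, 10, 0, 0, 0, 255]
    - [0, 0, 30, 0, 0, 0, 255]
    - [0, 0, 35, 0, 0, 0, 255]
    - [0, 0, 30, 0, 0, 0, 255]
    - [0, 0, 0, 0, 0, 0, 255]

```text
clock: 13.23
position: [0.4343, 0.0946, 0.0863]
tool_rot: [-3.135, 0.001, 1.606]
force: [-2.1, -0.9, -1.4]
grip_width: 0.0188
```

```bash
python3 -c "
from h import *
go([.4405,.0935,.0095],92.9)"
```

```text
turn -0.14 shift x -1.4 y 6.1 z 76.8
```

Emit:
carry_out:
  targets:
    - [-1, 3, 15, 0, 0, -0.14, 255]
    - [0, 3, 20, 0, 0, 0, 255]
    - [0, 0, 20, 0, 0, 0, 255]
    - [0, 0, 10, 0, 0, 0, 255]
    - [0, 0, 0, 0, 0, 0, 255]

```text
clock: 13.65
position: [0.4425, 0.0946, 0.0248]
tool_rot: [-3.14, 0.001, 1.622]
force: [-0.4, -0.4, -1.3]
grip_width: 0.0188
```

```bash
python3 -c "
from h import *
go([.4405,.0935,.0095],92.9);print(bot.observe()['force'])"
```

```text
turn 0.01 shift x -1.0 y -2.1 z 15.3
[-0.3817169  -0.37431202 -1.32924225]
```

Emit:
carry_out:
  targets:
    - [-1, -2, 6, 0, 0, 0, 255]
    - [0, 0, 4, 0, 0, 0, 255]
    - [0, 0, 2, 0, 0, 0, 255]
    - [0, 0, 0, 0, 0, 0, 255]
    - [0, 0, 0, 0, 0, 0, 255]

```text
clock: 14.07
position: [0.4412, 0.0936, 0.0137]
tool_rot: [3.141, 0.0, 1.623]
force: [0.1, 0.3, 0.1]
grip_width: 0.0186
```

Emit:
carry_out:
  targets:
    - [0, 0, 2, 0, 0, 0, 255]
    - [0, 0, 0, 0, 0, 0, 255]
    - [0, 0, 0, 0, 0, 0, 255]

```text
clock: 14.32
position: [0.4411, 0.0936, 0.0114]
tool_rot: [3.142, -0.0, 1.623]
force: [0.4, -0.5, -0.0]
grip_width: 0.0186
```

Emit:
carry_out:
  targets:
    - [0, 0, 2, 0, 0, 0, 255]
    - [0, 0, 0, 0, 0, 0, 255]
    - [0, 0, 0, 0, 0, 0, 255]

```text
clock: 14.57
position: [0.441, 0.0936, 0.0092]
tool_rot: [-3.141, 0.0, 1.623]
force: [0.6, 0.9, -0.9]
grip_width: 0.0185
```

Emit:
carry_out:
  targets:
    - [0, 0, 1, 0, 0, 0, 255]
    - [0, 0, 0, 0, 0, 0, 255]
    - [0, 0, 0, 0, 0, 0, 255]

```text
clock: 14.82
position: [0.4411, 0.0936, 0.0085]
tool_rot: [3.141, 0.0, 1.623]
force: [-2.0, -0.1, 8.6]
grip_width: 0.0186
```

Contact with the floor at .0085. Releasing and going to the clamp.

Emit:
carry_out:
  targets:
    - [0, 0, -1, 0, 0, 0, 185]
    - [0, 0, 0, 0, 0, 0, 175]
    - [0, 0, 0, 0, 0, 0, 175]
    - [0, 0, -2, 0, 0, 0, 150]
    - [0, 0, -5, 0, 0, 0, 130]

```text
clock: 15.23
position: [0.4407, 0.0936, 0.0161]
tool_rot: [-3.141, 0.0, 1.623]
force: [-1.1, -0.3, -0.4]
grip_width: 0.0416
```

Emit:
carry_out:
  targets:
    - [0, 0, -20, 0, 0, 0, 120]
    - [0, 0, -35, 0, 0, 0, 120]
    - [0, 0, -35, 0, 0, 0.53, 60]
    - [0, 0, -35, 0, 0, 1, 0]
    - [0, 0, -35, 0, 0, 1, 0]

```text
clock: 15.65
position: [0.4404, 0.0937, 0.1783]
tool_rot: [-3.141, -0.001, 1.354]
force: [0.2, -0.7, -0.2]
grip_width: 0.0795
```

Emit:
carry_out:
  targets:
    - [0, 0, -35, 0, 0, 1, 0]
    - [0, 0, 0, 0, 0, 1, 0]
    - [0, 0, 0, 0, 0, 1, 0]
    - [0, 0, 0, 0, 0, 1, 0]
    - [0, 0, 0, 0, 0, 1, 0]

```text
clock: 16.07
position: [0.4409, 0.0935, 0.2119]
tool_rot: [3.141, -0.0, 0.829]
force: [-0.2, -0.2, 0.8]
grip_width: 0.0855
```

Emit:
carry_out:
  targets:
    - [-8, 20, 0, 0, 0, 0, 0]
    - [-13, 31, 0, 0, 0, 0, 0]
    - [-13, 31, 0, 0, 0, 0, 0]
    - [-13, 31, 0, 0, 0, 0, 0]
    - [-13, 31, 0, 0, 0, 0, 0]

```text
clock: 16.48
position: [0.5077, -0.049, 0.2118]
tool_rot: [3.142, -0.0, 0.835]
force: [0.6, 0.2, 0.7]
grip_width: 0.0852
```

Emit:
carry_out:
  targets:
    - [-13, 31, 0, 0, 0, 0, 0]
    - [-13, 31, 0, 0, 0, 0, 0]
    - [-13, 31, 0, 0, 0, 0, 0]
    - [-13, 31, 0, 0, 0, 0, 0]
    - [-13, 31, 0, 0, 0, 0, 0]

```text
clock: 16.9
position: [0.5788, -0.2014, 0.2118]
tool_rot: [-3.141, -0.0, 0.835]
force: [-0.0, 0.1, 0.6]
grip_width: 0.0853
```

Emit:
carry_out:
  targets:
    - [-13, 31, 0, 0, 0, 0, 0]
    - [-13, 31, 0, 0, 0, 0, 0]
    - [-13, 31, 0, 0, 0, 0, 0]
    - [-8, 18, 0, 0, 0, 0, 0]
    - [0, 0, 0, 0, 0, 0, 0]

```text
clock: 17.32
position: [0.6292, -0.3137, 0.2108]
tool_rot: [3.141, 0.001, 0.83]
force: [0.1, -0.1, 0.6]
grip_width: 0.0852
```

```bash
python3 -c "
from h import *
f=bot.grab_frame('side'); save('p6',f['color'][120:300,250:450],3.5);go([.630,-.305,.004],47.7);print(bot.observe()['qpos'].round(2))"
```

```text
turn -0.0 shift x 5.2 y -3.3 z 206.8
[ 0.55  0.68 -0.3   1.38  0.21  1.11 -0.52]
```

View pics/p6.png

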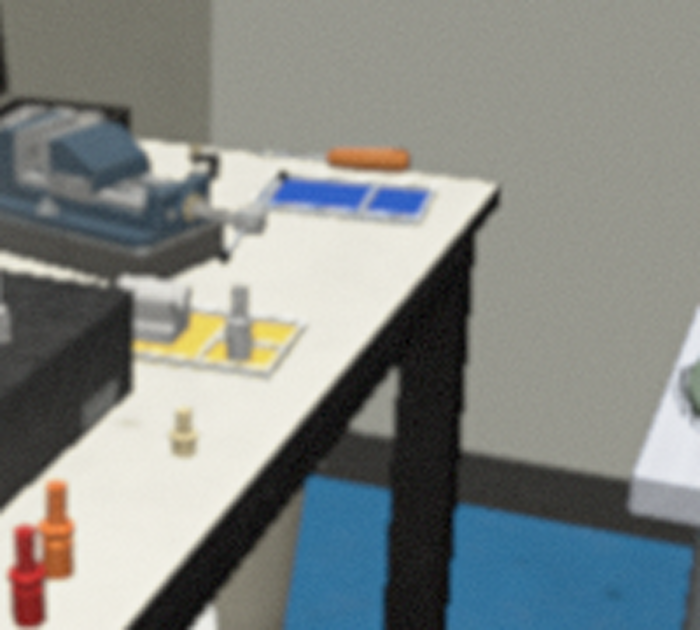

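The steel pin stands in its compartment (238,330). Going down on the clamp.

Emit:
carry_out:
  targets:
    - [5, -3, 20, 0, 0, 0, 0]
    - [0, 0, 35, 0, 0, 0, 0]
    - [0, 0, 35, 0, 0, 0, 0]
    - [0, 0, 35, 0, 0, 0, 0]
    - [0, 0, 30, 0, 0, 0, 0]

```text
clock: 17.78
position: [0.6297, -0.302, 0.0547]
tool_rot: [-3.14, -0.001, 0.836]
force: [1.6, -0.3, -0.7]
grip_width: 0.0853
```

Emit:
carry_out:
  targets:
    - [0, 0, 20, 0, 0, 0, 0]
    - [0, 0, 12, 0, 0, 0, 0]
    - [0, 0, 6, 0, 0, 0, 0]
    - [0, 0, 0, 0, 0, 0, 0]
    - [0, 0, 0, 0, 0, 0, 0]

```text
clock: 18.2
position: [0.631, -0.3034, 0.0196]
tool_rot: [3.14, -0.001, 0.835]
force: [1.4, 0.0, 0.2]
grip_width: 0.0854
```

```bash
python3 -c "
from h import *
go([.630,-.305,.004],47.7)"
```

```text
turn 0.02 shift x -1.9 y 0.3 z 15.6
```

Emit:
carry_out:
  targets:
    - [-2, 0, 8, 0, 0, 0, 0]
    - [0, 0, 6, 0, 0, 0, 0]
    - [0, 0, 0, 0, 0, 0, 0]
    - [0, 0, 0, 0, 0, 0, 0]

```text
clock: 18.53
position: [0.6289, -0.305, 0.0042]
tool_rot: [-3.141, 0.0, 0.834]
force: [-0.2, 0.3, 0.6]
grip_width: 0.0853
```

Emit:
carry_out:
  targets:
    - [0, 0, 1, 0, 0, 0, 100]
    - [0, 0, 0, 0, 0, 0, 200]
    - [0, 0, 0, 0, 0, 0, 255]
    - [0, 0, 0, 0, 0, 0, 255]
    - [0, 0, 0, 0, 0, 0, 255]

```text
clock: 18.95
position: [0.6292, -0.305, 0.0034]
tool_rot: [3.141, -0.0, 0.834]
force: [0.2, -0.0, 0.1]
grip_width: 0.0257
```

Emit:
carry_out:
  targets:
    - [0, 0, 0, 0, 0, 0, 255]
    - [0, 0, 0, 0, 0, 0, 255]
    - [0, 0, 0, 0, 0, 0, 255]

```text
clock: 19.2
position: [0.6292, -0.305, 0.0035]
tool_rot: [3.141, -0.0, 0.834]
force: [-0.3, 0.1, 4.4]
grip_width: 0.0148
```

Emit:
carry_out:
  targets:
    - [0, 0, 0, 0, 0, 0, 255]
    - [0, 0, -5, 0, 0, 0, 255]
    - [0, 0, -20, 0, 0, 0, 255]
    - [0, 0, -35, 0, 0, 0, 255]
    - [0, 0, -35, 0, 0, 0, 255]

```text
clock: 19.62
position: [0.6283, -0.3046, 0.0986]
tool_rot: [-3.139, 0.001, 0.835]
force: [0.2, -0.0, 1.0]
grip_width: 0.0149
```

Emit:
carry_out:
  targets:
    - [0, 0, -35, 0, 0, -0.53, 255]
    - [0, 0, -35, 0, 0, -1, 255]
    - [0, 0, -35, 0, 0, -1, 255]
    - [0, 0, 0, 0, 0, -1, 255]
    - [0, 0, 0, 0, 0, -1, 255]

```text
clock: 20.03
position: [0.6298, -0.3054, 0.2061]
tool_rot: [3.138, 0.001, 1.314]
force: [0.2, -0.5, -2.4]
grip_width: 0.0149
```

Emit:
carry_out:
  targets:
    - [0, 0, 0, 0, 0, -1, 255]
    - [0, 0, 0, 0, 0, -1, 255]
    - [0, 0, 0, 0, 0, -1, 255]
    - [0, 0, 0, 0, 0, 0, 255]

```text
clock: 20.37
position: [0.6288, -0.3051, 0.2033]
tool_rot: [-3.141, -0.0, 1.628]
force: [0.3, 0.5, -1.1]
grip_width: 0.015
```

```bash
python3 -c "
from h import *
s=bot.observe();print(s['position'],s['grip_width']);go([.439,.0495,.2],92.9)
f=bot.grab_frame('side'); save('p7',f['color'][90:210,280:440],4.5)"
```

```text
[ 0.6288453  -0.30506242  0.20328578] 0.015048482496405433
turn 0.06 shift x 363.7 y -171.7 z 3.3
```

View pics/p7.png

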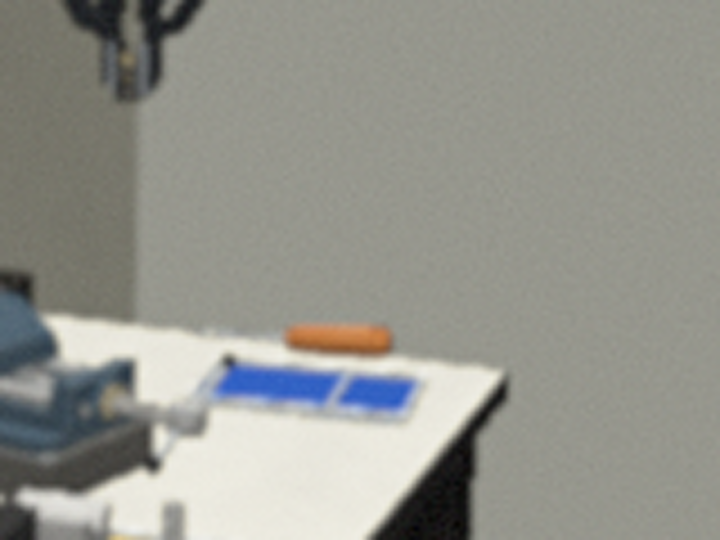

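The clamp is held upright, its brass screw visible between the fingers at (127,60). Carrying it to the yellow tray.

Emit:
carry_out:
  targets:
    - [15, -7, 0, 0, 0, 0, 255]
    - [28, -13, 0, 0, 0, 0, 255]
    - [28, -13, 0, 0, 0, 0, 255]
    - [28, -13, 0, 0, 0, 0, 255]
    - [28, -13, 0, 0, 0, 0, 255]

```text
clock: 20.83
position: [0.5626, -0.1801, 0.2034]
tool_rot: [-3.142, 0.0, 1.618]
force: [0.8, 0.2, -0.6]
grip_width: 0.015
```

Emit:
carry_out:
  targets:
    - [28, -13, 0, 0, 0, 0, 255]
    - [28, -13, 0, 0, 0, 0, 255]
    - [28, -13, 0, 0, 0, 0, 255]
    - [28, -13, 0, 0, 0, 0, 255]
    - [28, -13, 0, 0, 0, 0, 255]

```text
clock: 21.25
position: [0.4904, -0.0437, 0.2035]
tool_rot: [3.141, 0.0, 1.618]
force: [0.8, 0.8, -0.3]
grip_width: 0.0153
```

Emit:
carry_out:
  targets:
    - [28, -13, 0, 0, 0, 0, 255]
    - [28, -13, 0, 0, 0, 0, 255]
    - [28, -13, 0, 0, 0, 0, 255]
    - [13, -9, 0, 0, 0, 0, 255]
    - [0, 0, 0, 0, 0, 0, 255]

```text
clock: 21.67
position: [0.4368, 0.0522, 0.2038]
tool_rot: [3.141, -0.0, 1.623]
force: [1.8, 0.8, -1.0]
grip_width: 0.015
```

Emit:
carry_out:
  targets:
    - [0, 0, 25, 0, 0, 0, 255]
    - [0, 0, 35, 0, 0, 0, 255]
    - [0, 0, 35, 0, 0, 0, 255]
    - [0, 0, 15, 0, 0, 0, 255]
    - [0, 0, 0, 0, 0, 0, 255]

```text
clock: 22.08
position: [0.437, 0.049, 0.0907]
tool_rot: [-3.137, 0.0, 1.62]
force: [0.2, 0.5, -0.6]
grip_width: 0.0152
```

```bash
python3 -c "
from h import *
go([.439,.0495,.0075],92.9)"
```

```text
turn -0.02 shift x 0.4 y 2.1 z 83.2
```

Emit:
carry_out:
  targets:
    - [0, 5, 20, 0, 0, 0, 255]
    - [0, 0, 25, 0, 0, 0, 255]
    - [0, 0, 15, 0, 0, 0, 255]
    - [0, 0, 8, 0, 0, 0, 255]
    - [0, 0, 0, 0, 0, 0, 255]

```text
clock: 22.5
position: [0.4435, 0.0496, 0.0251]
tool_rot: [-3.141, 0.0, 1.621]
force: [0.0, 0.6, -0.1]
grip_width: 0.0151
```

```bash
python3 -c "
from h import *
go([.4425,.0495,.0075],92.9)"
```

```text
turn -0.0 shift x -0.1 y -1.0 z 17.6
```

Emit:
carry_out:
  targets:
    - [0, -1, 7, 0, 0, 0, 255]
    - [0, 0, 5, 0, 0, 0, 255]
    - [0, 0, 0, 0, 0, 0, 255]
    - [0, 0, 2, 0, 0, 0, 255]
    - [0, 0, 0, 0, 0, 0, 255]

```text
clock: 22.92
position: [0.4425, 0.0497, 0.0115]
tool_rot: [3.141, -0.0, 1.623]
force: [-0.2, -0.6, -0.7]
grip_width: 0.015
```

Emit:
carry_out:
  targets:
    - [0, 0, 2, 0, 0, 0, 255]
    - [0, 0, 0, 0, 0, 0, 255]
    - [0, 0, 0, 0, 0, 0, 255]

```text
clock: 23.17
position: [0.4423, 0.0498, 0.0093]
tool_rot: [-3.142, -0.0, 1.623]
force: [0.0, -0.4, -0.7]
grip_width: 0.0152
```

Expected floor contact is at .0065.

Emit:
carry_out:
  targets:
    - [0, 0, 2, 0, 0, 0, 255]
    - [0, 0, 0, 0, 0, 0, 255]
    - [0, 0, 0, 0, 0, 0, 255]

```text
clock: 23.42
position: [0.4423, 0.0498, 0.0072]
tool_rot: [-3.141, 0.0, 1.623]
force: [1.0, 0.5, -0.9]
grip_width: 0.015
```

Emit:
carry_out:
  targets:
    - [0, 0, 1, 0, 0, 0, 255]
    - [0, 0, 0, 0, 0, 0, 255]
    - [0, 0, 0, 0, 0, 0, 255]

```text
clock: 23.67
position: [0.4424, 0.0498, 0.0064]
tool_rot: [3.141, 0.0, 1.623]
force: [0.3, -0.9, 5.1]
grip_width: 0.0149
```

Emit:
carry_out:
  targets:
    - [0, 0, 0, 0, 0, 0, 200]
    - [0, 0, 0, 0, 0, 0, 195]
    - [0, 0, 0, 0, 0, 0, 195]
    - [0, 0, -3, 0, 0, 0, 190]
    - [0, 0, -8, 0, 0, 0, 170]

```text
clock: 24.08
position: [0.4419, 0.0498, 0.0171]
tool_rot: [-3.14, 0.0, 1.623]
force: [-0.1, -0.3, -0.5]
grip_width: 0.0285
```

Emit:
carry_out:
  targets:
    - [0, 0, -20, 0, 0, 0, 150]
    - [0, 0, -35, 0, 0, 0, 150]
    - [0, 0, -40, 0, 0, 0, 0]
    - [0, 0, -40, 0, 0, 0, 0]
    - [0, 0, -30, 0, 0, 0, 0]

```text
clock: 24.5
position: [0.4421, 0.0501, 0.1858]
tool_rot: [3.14, -0.0, 1.624]
force: [0.6, -0.3, 0.1]
grip_width: 0.0701
```

Emit:
carry_out:
  targets:
    - [2, 20, 0, 0, 0, 0, 0]
    - [2, 30, 0, 0, 0, 0, 0]
    - [2, 30, 0, 0, 0, 0, 0]
    - [2, 30, 0, 0, 0, 0, 0]
    - [2, 30, 0, 0, 0, 0, 0]

```text
clock: 24.92
position: [0.5827, 0.067, 0.1832]
tool_rot: [3.141, -0.0, 1.623]
force: [-0.3, 0.4, 0.9]
grip_width: 0.0858
```

Emit:
carry_out:
  targets:
    - [2, 30, 0, 0, 0, 0, 0]
    - [3, 30, 0, 0, 0, 0, 0]
    - [0, 5, 20, 0, 0, 0, 0]
    - [0, 0, 30, 0, 0, 0, 0]
    - [0, 0, 0, 0, 0, 0, 0]

```text
clock: 25.33
position: [0.644, 0.075, 0.1281]
tool_rot: [-3.135, -0.0, 1.623]
force: [-1.4, -0.7, -0.9]
grip_width: 0.0857
```

```bash
python3 -c "
from h import *
f=bot.grab_frame('side'); save('p8',f['color'][120:300,250:450],3.5);go([.6425,.0755,.003],92.9)"
```

```text
turn 0.02 shift x 0.4 y -2.1 z 127.8
```

View pics/p8.png

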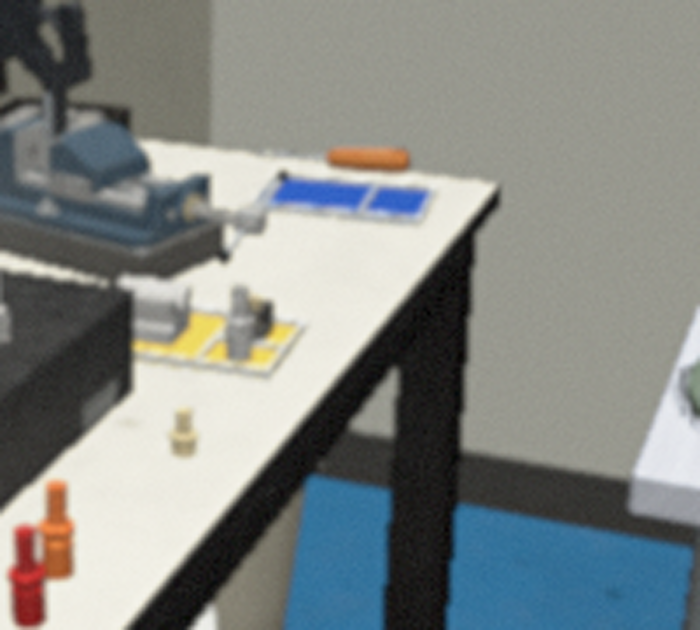

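The pin and clamp both stand in the yellow tray (240,325). Descending on the ring.

Emit:
carry_out:
  targets:
    - [0, -2, 25, 0, 0, 0, 0]
    - [0, 0, 35, 0, 0, 0, 0]
    - [0, 0, 30, 0, 0, 0, 0]
    - [0, 0, 15, 0, 0, 0, 0]
    - [0, 0, 8, 0, 0, 0, 0]

```text
clock: 25.8
position: [0.6439, 0.0752, 0.0191]
tool_rot: [-3.14, 0.0, 1.623]
force: [0.2, -0.2, 0.9]
grip_width: 0.0855
```

Emit:
carry_out:
  targets:
    - [0, 0, 6, 0, 0, 0, 0]
    - [0, 0, 4, 0, 0, 0, 0]
    - [0, 0, 0, 0, 0, 0, 0]
    - [0, 0, 0, 0, 0, 0, 0]

```text
clock: 26.13
position: [0.6449, 0.0754, 0.0105]
tool_rot: [3.14, -0.0, 1.623]
force: [1.2, -0.0, -0.1]
grip_width: 0.0854
```

```bash
python3 -c "
from h import *
go([.6425,.0755,.003],92.9)"
```

```text
turn 0.01 shift x 0.2 y -2.4 z 7.5
```

Emit:
carry_out:
  targets:
    - [0, -2, 5, 0, 0, 0, 0]
    - [0, 0, 2, 0, 0, 0, 0]
    - [0, 0, 0, 0, 0, 0, 0]
    - [0, 0, 0, 0, 0, 0, 0]
  force: 60

```text
clock: 26.47
position: [0.6422, 0.0752, 0.0023]
tool_rot: [-3.141, 0.0, 1.623]
force: [0.5, -0.8, 0.4]
grip_width: 0.0853
```

Emit:
carry_out:
  targets:
    - [0, 0, 0, 0, 0, 0, 60]
    - [0, 0, 0, 0, 0, 0, 255]
    - [0, 0, 0, 0, 0, 0, 255]
    - [0, 0, 0, 0, 0, 0, 255]
    - [0, 0, 0, 0, 0, 0, 255]

```text
clock: 26.88
position: [0.6425, 0.0752, 0.003]
tool_rot: [3.141, 0.0, 1.623]
force: [-2.4, -0.9, 9.2]
grip_width: 0.0544
```

Emit:
carry_out:
  targets:
    - [0, 0, 0, 0, 0, 0, 255]
    - [0, 0, 0, 0, 0, 0, 255]

```text
clock: 27.05
position: [0.6425, 0.0753, 0.003]
tool_rot: [3.141, 0.0, 1.623]
force: [-3.6, -1.2, 10.4]
grip_width: 0.0547
```

Emit:
carry_out:
  targets:
    - [0, 0, -3, 0, 0, 0, 255]
    - [0, 0, -6, 0, 0, 0, 255]
    - [0, 0, -12, 0, 0, 0, 255]
    - [0, 0, -25, 0, 0, 0, 255]
    - [0, 0, -35, 0, 0, 0, 255]

```text
clock: 27.47
position: [0.6408, 0.075, 0.0828]
tool_rot: [-3.138, 0.0, 1.623]
force: [0.1, -0.9, -5.1]
grip_width: 0.0542
```

Emit:
carry_out:
  targets:
    - [0, 0, -35, 0, 0, 0, 255]
    - [0, 0, -35, 0, 0, 0, 255]
    - [0, 0, -35, 0, 0, 0, 255]
    - [0, 0, -20, 0, 0, 0, 255]
    - [0, 0, 0, 0, 0, 0, 255]

```text
clock: 27.88
position: [0.6439, 0.0758, 0.2141]
tool_rot: [3.135, -0.001, 1.623]
force: [1.3, 0.0, -3.7]
grip_width: 0.055
```

```bash
python3 -c "
from h import *
s=bot.observe();print(s['position'],s['force'],s['grip_width'])
f=bot.grab_frame('side'); save('p9',f['color'][60:200,220:360],4.2);go([.517,-.290,.2],96.5)"
```

```text
[0.64392415 0.07581081 0.2141313 ] [ 1.34566719  0.0404924  -3.66884381] 0.05499249152708806
turn -0.59 shift x -348.8 y -166.6 z 11.2
```

View pics/p9.png

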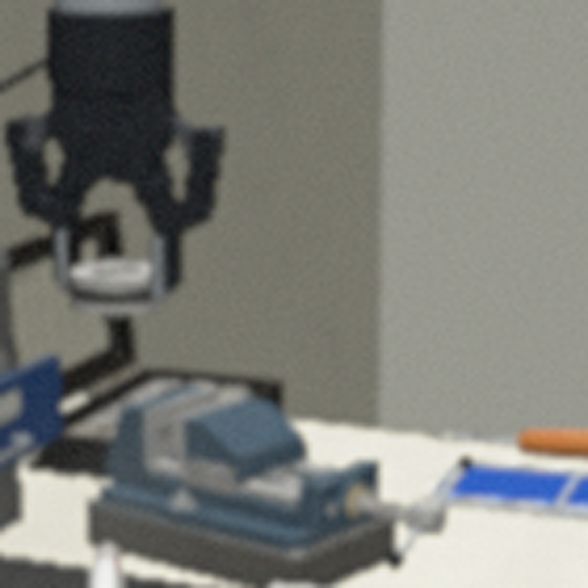

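The ring is held level (115,285). Carrying it to the blue tray.

Emit:
carry_out:
  targets:
    - [0, 0, 0, 0, 0, -0.6, 255]
    - [-15, -7, 0, 0, 0, 0, 255]
    - [-27, -13, 0, 0, 0, 0, 255]
    - [-27, -13, 0, 0, 0, 0, 255]
    - [-27, -13, 0, 0, 0, 0, 255]

```text
clock: 28.35
position: [0.6062, -0.0264, 0.207]
tool_rot: [-3.139, -0.0, 1.687]
force: [0.1, 0.1, -4.1]
grip_width: 0.0547
```

Emit:
carry_out:
  targets:
    - [-27, -13, 0, 0, 0, 0, 255]
    - [-27, -13, 0, 0, 0, 0, 255]
    - [-27, -13, 0, 0, 0, 0, 255]
    - [-27, -13, 0, 0, 0, 0, 255]
    - [-27, -13, 0, 0, 0, 0, 255]

```text
clock: 28.77
position: [0.557, -0.1682, 0.2072]
tool_rot: [-3.14, -0.001, 1.686]
force: [0.5, 0.7, -3.2]
grip_width: 0.0546
```

Emit:
carry_out:
  targets:
    - [-27, -13, 0, 0, 0, 0, 255]
    - [-27, -13, 0, 0, 0, 0, 255]
    - [-27, -13, 0, 0, 0, 0, 255]
    - [-27, -13, 0, 0, 0, 0, 255]
    - [-10, -5, 0, 0, 0, 0, 255]

```text
clock: 29.18
position: [0.5127, -0.295, 0.2069]
tool_rot: [-3.139, 0.0, 1.681]
force: [-0.2, -0.7, -3.9]
grip_width: 0.0546
```

Emit:
carry_out:
  targets:
    - [0, 0, 20, 0, 0, 0, 255]
    - [0, 0, 35, 0, 0, 0, 255]
    - [0, 0, 35, 0, 0, 0, 255]
    - [0, 0, 25, 0, 0, 0, 255]
    - [0, 0, 0, 0, 0, 0, 255]

```text
clock: 29.6
position: [0.5123, -0.2891, 0.0879]
tool_rot: [-3.135, -0.005, 1.686]
force: [-1.8, 0.6, -3.9]
grip_width: 0.0546
```

```bash
python3 -c "
from h import *
go([.517,-.290,.0065],96.5)"
```

```text
turn 0.02 shift x -1.4 y 4.6 z 81.4
```

Emit:
carry_out:
  targets:
    - [-1, 2, 25, 0, 0, 0, 255]
    - [0, 0, 25, 0, 0, 0, 255]
    - [0, 0, 15, 0, 0, 0, 255]
    - [0, 0, 4, 0, 0, 0, 255]
    - [0, 0, 0, 0, 0, 0, 255]

```text
clock: 30.02
position: [0.5174, -0.2912, 0.0243]
tool_rot: [-3.141, -0.001, 1.686]
force: [-0.2, 0.3, -3.6]
grip_width: 0.0548
```

```bash
python3 -c "
from h import *
go([.514,-.290,.0065],96.5)"
```

```text
turn 0.02 shift x 1.5 y -3.3 z 17.8
```

Emit:
carry_out:
  targets:
    - [1, -3, 7, 0, 0, 0, 255]
    - [0, 0, 4, 0, 0, 0, 255]
    - [0, 0, 2, 0, 0, 0, 255]
    - [0, 0, 0, 0, 0, 0, 255]
    - [0, 0, 0, 0, 0, 0, 255]

```text
clock: 30.43
position: [0.5146, -0.2909, 0.0117]
tool_rot: [3.141, 0.0, 1.686]
force: [-0.3, 0.3, -3.8]
grip_width: 0.0544
```

Emit:
carry_out:
  targets:
    - [0, 0, 2, 0, 0, 0, 255]
    - [0, 0, 0, 0, 0, 0, 255]
    - [0, 0, 0, 0, 0, 0, 255]

```text
clock: 30.68
position: [0.5145, -0.2909, 0.0093]
tool_rot: [3.142, -0.0, 1.686]
force: [-0.5, 0.6, -3.0]
grip_width: 0.0544
```

Emit:
carry_out:
  targets:
    - [0, 0, 1, 0, 0, 0, 255]
    - [0, 0, 0, 0, 0, 0, 255]
    - [0, 0, 0, 0, 0, 0, 255]

```text
clock: 30.93
position: [0.5144, -0.2908, 0.0083]
tool_rot: [-3.142, -0.0, 1.686]
force: [-0.6, -0.3, -3.6]
grip_width: 0.0548
```

Emit:
carry_out:
  targets:
    - [0, 0, 1, 0, 0, 0, 255]
    - [0, 0, 0, 0, 0, 0, 255]
    - [0, 0, 1, 0, 0, 0, 255]
    - [0, 0, 0, 0, 0, 0, 255]
    - [0, 0, 0, 0, 0, 0, 255]

```text
clock: 31.35
position: [0.5144, -0.2908, 0.0062]
tool_rot: [-3.142, -0.0, 1.686]
force: [0.4, 0.9, -3.3]
grip_width: 0.0546
```

Emit:
carry_out:
  targets:
    - [0, 0, 1, 0, 0, 0, 255]
    - [0, 0, 0, 0, 0, 0, 255]
    - [0, 0, 0, 0, 0, 0, 255]

```text
clock: 31.6
position: [0.5145, -0.2908, 0.0061]
tool_rot: [3.142, 0.0, 1.686]
force: [-4.7, 2.1, 13.9]
grip_width: 0.0542
```

Contact. Releasing, then the bottle.

Emit:
carry_out:
  targets:
    - [0, 0, -1, 0, 0, 0, 75]
    - [0, 0, 0, 0, 0, 0, 65]
    - [0, 0, 0, 0, 0, 0, 60]
    - [0, 0, -3, 0, 0, 0, 55]
    - [0, 0, -10, 0, 0, 0, 50]

```text
clock: 32.02
position: [0.5138, -0.2905, 0.0186]
tool_rot: [-3.14, -0.001, 1.686]
force: [0.1, -0.0, 0.5]
grip_width: 0.0687
```

Emit:
carry_out:
  targets:
    - [0, 0, -25, 0, 0, 0, 0]
    - [0, 0, -35, 0, 0, 0, 0]
    - [0, 0, -40, 0, 0, 0, 0]
    - [0, 0, -40, 0, 0, 0, 0]
    - [0, 0, -40, 0, 0, 0, 0]

```text
clock: 32.43
position: [0.5141, -0.2904, 0.2021]
tool_rot: [3.141, -0.0, 1.686]
force: [1.1, -0.3, 0.8]
grip_width: 0.0851
```

Emit:
carry_out:
  targets:
    - [8, 15, 0, 0, 0, 0, 0]
    - [12, 26, 0, 0, 0, 0, 0]
    - [12, 26, 0, 0, 0, 0, 0]
    - [12, 26, 0, 0, 0, 0, 0]
    - [12, 26, 0, 0, 0, 0, 0]

```text
clock: 32.85
position: [0.6271, -0.2208, 0.2004]
tool_rot: [3.141, 0.0, 1.686]
force: [0.4, 0.3, -0.2]
grip_width: 0.0852
```

Emit:
carry_out:
  targets:
    - [12, 26, 0, 0, 0, 0, 0]
    - [8, 16, 0, 0, 0, 0, 0]
    - [0, 0, 15, 0, 0, 0, 0]
    - [0, 0, 20, 0, 0, 0, 0]
    - [0, 0, 0, 0, 0, 0, 0]

```text
clock: 33.27
position: [0.6642, -0.1963, 0.1617]
tool_rot: [-3.138, -0.002, 1.687]
force: [-0.5, -0.1, -0.2]
grip_width: 0.0856
```

```bash
python3 -c "
from h import *
go([.6655,-.197,.007],96.5)
f=bot.grab_frame('side'); save('p10',f['color'][100:220,250:410],4.5)"
```

```text
turn 0.02 shift x -0.8 y 1.2 z 154.7
```

View pics/p10.png

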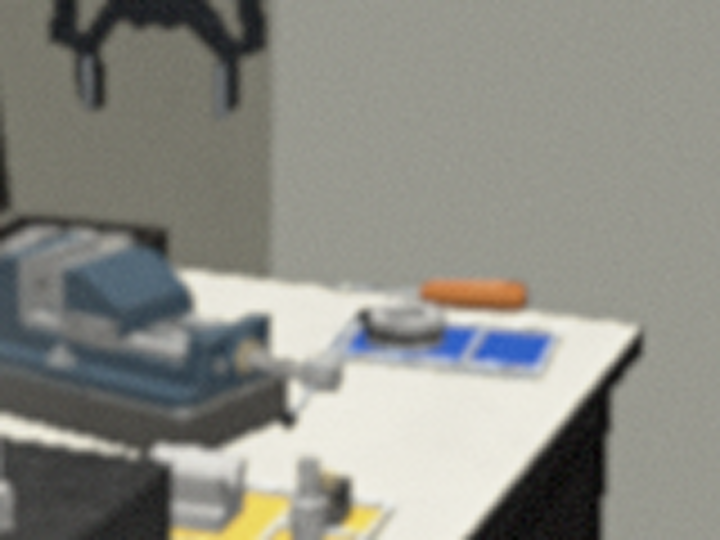

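The ring lies flat in the blue tray's wide compartment (405,322). Descending on the bottle.

Emit:
carry_out:
  targets:
    - [0, 1, 25, 0, 0, 0, 0]
    - [0, 0, 35, 0, 0, 0, 0]
    - [0, 0, 35, 0, 0, 0, 0]
    - [0, 0, 28, 0, 0, 0, 0]
    - [0, 0, 12, 0, 0, 0, 0]

```text
clock: 33.73
position: [0.6654, -0.1969, 0.0272]
tool_rot: [-3.139, -0.001, 1.685]
force: [0.1, 0.1, 0.1]
grip_width: 0.0853
```

Emit:
carry_out:
  targets:
    - [0, 0, 8, 0, 0, 0, 0]
    - [0, 0, 5, 0, 0, 0, 0]
    - [0, 0, 0, 0, 0, 0, 0]
    - [0, 0, 0, 0, 0, 0, 0]

```text
clock: 34.07
position: [0.6675, -0.197, 0.0179]
tool_rot: [3.14, 0.001, 1.685]
force: [-0.1, 0.8, -0.2]
grip_width: 0.0852
```

```bash
python3 -c "
from h import *
go([.6655,-.197,.007],96.5)"
```

```text
turn 0.01 shift x 0.2 y -2.0 z 10.9
```

Emit:
carry_out:
  targets:
    - [0, -2, 6, 0, 0, 0, 0]
    - [0, 0, 4, 0, 0, 0, 0]
    - [0, 0, 0, 0, 0, 0, 0]
    - [0, 0, 0, 0, 0, 0, 100]
    - [0, 0, 0, 0, 0, 0, 160]
  force: 30

```text
clock: 34.48
position: [0.6648, -0.197, 0.0065]
tool_rot: [3.141, 0.0, 1.686]
force: [0.5, -0.1, 0.4]
grip_width: 0.0638
```

Emit:
carry_out:
  targets:
    - [0, 0, 0, 0, 0, 0, 255]
    - [0, 0, 0, 0, 0, 0, 255]
    - [0, 0, 0, 0, 0, 0, 255]
    - [0, 0, 0, 0, 0, 0, 255]
    - [0, 0, 0, 0, 0, 0, 255]

```text
clock: 34.9
position: [0.6648, -0.197, 0.0065]
tool_rot: [3.141, 0.0, 1.686]
force: [0.5, -0.0, 3.9]
grip_width: 0.0258
```

Emit:
carry_out:
  targets:
    - [0, 0, -4, 0, 0, 0, 255]
    - [0, 0, -10, 0, 0, 0, 255]
    - [0, 0, -25, 0, 0, 0, 255]
    - [0, 0, -35, 0, 0, 0, 255]
    - [0, 0, -35, 0, 0, 0, 255]

```text
clock: 35.32
position: [0.6641, -0.1967, 0.1168]
tool_rot: [-3.141, -0.001, 1.686]
force: [0.4, -0.0, -0.2]
grip_width: 0.0253
```

Emit:
carry_out:
  targets:
    - [0, 0, -35, 0, 0, 0, 255]
    - [0, 0, -35, 0, 0, 0, 255]
    - [0, 0, -20, 0, 0, 0, 255]
    - [0, 0, 0, 0, 0, 0, 255]

```text
clock: 35.65
position: [0.6665, -0.1971, 0.2114]
tool_rot: [3.135, 0.002, 1.686]
force: [0.1, -0.3, -1.1]
grip_width: 0.0254
```

```bash
python3 -c "
from h import *
s=bot.observe();print(s['grip_width']);go([.435,-.2993,.2],96.5)
f=bot.grab_frame('side'); save('p11',f['color'][60:220,240:400],3.6)"
```

```text
0.025373421345395393
turn 0.01 shift x -75.3 y -241.5 z 11.4
```

View pics/p11.png

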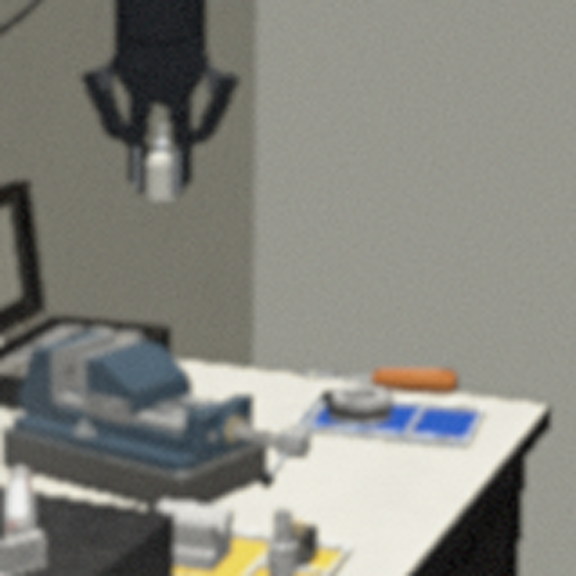

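The bottle is held upright (160,170). Carrying it over.

Emit:
carry_out:
  targets:
    - [-4, -14, 0, 0, 0, 0, 255]
    - [-8, -27, 0, 0, 0, 0, 255]
    - [-8, -27, 0, 0, 0, 0, 255]
    - [-8, -27, 0, 0, 0, 0, 255]
    - [-8, -27, 0, 0, 0, 0, 255]

```text
clock: 36.12
position: [0.5457, -0.2469, 0.2046]
tool_rot: [-3.14, -0.001, 1.686]
force: [0.8, -1.0, 0.4]
grip_width: 0.0256
```

Emit:
carry_out:
  targets:
    - [-8, -27, 0, 0, 0, 0, 255]
    - [-8, -27, 0, 0, 0, 0, 255]
    - [-9, -27, 0, 0, 0, 0, 255]
    - [-9, -27, 0, 0, 0, 0, 255]
    - [-5, -12, 0, 0, 0, 0, 255]

```text
clock: 36.53
position: [0.4292, -0.3007, 0.2048]
tool_rot: [-3.139, -0.0, 1.683]
force: [-0.4, 0.1, 0.6]
grip_width: 0.0257
```

Emit:
carry_out:
  targets:
    - [0, 0, 20, 0, 0, 0, 255]
    - [0, 0, 35, 0, 0, 0, 255]
    - [0, 0, 35, 0, 0, 0, 255]
    - [0, 0, 25, 0, 0, 0, 255]
    - [0, 0, 0, 0, 0, 0, 255]

```text
clock: 36.95
position: [0.4307, -0.2977, 0.086]
tool_rot: [-3.137, -0.005, 1.686]
force: [-1.1, -0.4, -0.8]
grip_width: 0.0254
```

```bash
python3 -c "
from h import *
go([.435,-.2993,.010],96.5)"
```

```text
turn 0.02 shift x -2.1 y 4.1 z 76.0
```

Emit:
carry_out:
  targets:
    - [-1, 2, 22, 0, 0, 0, 255]
    - [0, 0, 25, 0, 0, 0, 255]
    - [0, 0, 12, 0, 0, 0, 255]
    - [0, 0, 0, 0, 0, 0, 255]
    - [0, 0, 0, 0, 0, 0, 255]

```text
clock: 37.37
position: [0.4353, -0.2999, 0.0321]
tool_rot: [-3.141, -0.0, 1.686]
force: [0.1, -0.6, 0.5]
grip_width: 0.0258
```

```bash
python3 -c "
from h import *
go([.435,-.2993,.010],96.5)"
```

```text
turn 0.02 shift x 0.7 y -0.2 z 22.1
```

Emit:
carry_out:
  targets:
    - [0, 0, 8, 0, 0, 0, 255]
    - [0, 0, 6, 0, 0, 0, 255]
    - [0, 0, 3, 0, 0, 0, 255]
    - [0, 0, 0, 0, 0, 0, 255]
    - [0, 0, 0, 0, 0, 0, 255]

```text
clock: 37.78
position: [0.435, -0.3, 0.0144]
tool_rot: [-3.141, -0.0, 1.686]
force: [0.5, 0.2, -0.1]
grip_width: 0.0259
```

Emit:
carry_out:
  targets:
    - [0, 0, 2, 0, 0, 0, 255]
    - [0, 0, 0, 0, 0, 0, 255]
    - [0, 0, 1, 0, 0, 0, 255]
    - [0, 0, 0, 0, 0, 0, 255]
    - [0, 0, 0, 0, 0, 0, 255]

```text
clock: 38.2
position: [0.435, -0.3, 0.0113]
tool_rot: [-3.142, -0.0, 1.686]
force: [-0.3, -0.0, -0.8]
grip_width: 0.0255
```

Emit:
carry_out:
  targets:
    - [0, 0, 1, 0, 0, 0, 255]
    - [0, 0, 0, 0, 0, 0, 255]
    - [0, 0, 0.8, 0, 0, 0, 255]
    - [0, 0, 0, 0, 0, 0, 255]
    - [0, 0, 0, 0, 0, 0, 255]

```text
clock: 38.62
position: [0.435, -0.3, 0.0095]
tool_rot: [3.142, -0.0, 1.686]
force: [-0.4, -0.2, 0.3]
grip_width: 0.0257
```

At the predicted floor height (.0095). Releasing and lifting clear.

Emit:
carry_out:
  targets:
    - [0, 0, 0, 0, 0, 0, 165]
    - [0, 0, 0, 0, 0, 0, 155]
    - [0, 0, 0, 0, 0, 0, 150]
    - [0, 0, -2, 0, 0, 0, 140]
    - [0, 0, -6, 0, 0, 0, 130]

```text
clock: 39.03
position: [0.4346, -0.2998, 0.0172]
tool_rot: [-3.141, -0.001, 1.686]
force: [0.2, 0.6, 0.0]
grip_width: 0.0415
```

Emit:
carry_out:
  targets:
    - [0, 0, -20, 0, 0, 0, 110]
    - [0, 0, -35, 0, 0, 0, 90]
    - [0, 0, -35, 0, 0, 0, 90]
    - [0, 0, -35, 0, 0, 0, 90]
    - [0, 0, -35, 0, 0, 0, 90]

```text
clock: 39.45
position: [0.4346, -0.2996, 0.1797]
tool_rot: [3.142, -0.0, 1.686]
force: [-0.0, -0.3, 0.7]
grip_width: 0.0553
```

Emit:
carry_out:
  targets:
    - [-25, -10, -20, 0, 0, 0, 90]
    - [-35, -5, -20, 0, 0, 0, 90]
    - [-38, 0, 0, 0, 0, 0, 90]
    - [-38, 0, 0, 0, 0, 0, 90]
    - [-38, 0, 0, 0, 0, 0, 90]

```text
clock: 39.87
position: [0.4396, -0.4766, 0.2188]
tool_rot: [3.141, 0.001, 1.685]
force: [0.2, 0.3, 0.1]
grip_width: 0.0552
```

Emit:
carry_out:
  targets:
    - [-38, 0, 0, 0, 0, 0, 90]
    - [-38, 0, 0, 0, 0, 0, 90]
    - [-20, 0, 0, 0, 0, 0, 90]
    - [0, 0, 0, 0, 0, 0, 90]
    - [0, 0, 0, 0, 0, 0, 90]

```text
clock: 40.28
position: [0.4507, -0.5702, 0.2172]
tool_rot: [3.141, -0.001, 1.685]
force: [-0.1, 0.2, 0.4]
grip_width: 0.0553
```

```bash
python3 - <<'E'
from h import *
f=bot.grab_frame('top'); s=bot.grab_frame('side'); D=world(f)
a=cv2.resize(f['color'][200:285,160:460],(795,225),interpolation=cv2.INTER_CUBIC)
b=cv2.resize(s['color'][150:285,230:430],(533,360),interpolation=cv2.INTER_CUBIC)
save('p12',np.vstack([a,np.pad(b,((0,0),(0,262),(0,0)))]))
def chk(n,t,yaw,p,z,r):
    q=(D[...,2]>.012)&(D[...,2]<.08)&(np.hypot(D[...,0]-p[0],D[...,1]-p[1])<r)
    (cx,cy),wh,an=cv2.minAreaRect((D[q][:,:2]*1000).astype(np.float32)); a=np.radians(yaw); d=np.array([cx/1000,cy/1000])-t
    print(n,"world",round(cx),round(cy),np.round(wh),"tray mm",(1000*np.array([d@[np.cos(a),np.sin(a)],d@[-np.sin(a),np.cos(a)]])).round(1),"zmax",np.percentile(D[q][:,2],97).round(3))
Y=np.array([.518,.0736])-.027*np.array([.9987,.0506]); B=np.array([.512,-.2907])-.027*np.array([.9936,.113])
chk("v",Y,2.9,(.5204,.0745),0,.04);chk("pin",Y,2.9,(.441,.0936),0,.018);chk("clamp",Y,2.9,(.4424,.0498),0,.02)
chk("ring",B,6.5,(.5144,-.2908),0,.04);chk("bottle",B,6.5,(.435,-.3),0,.022);chk("brass",Y,0,(.420,.247),0,.02)
print(bot.observe()['position'],bot.observe()['clock'])
E
```

```text
v world 522 75 [56. 40.] tray mm [31.2  0.9] zmax 0.041
pin world 441 95 [18. 19.] tray mm [-48.8  25.1] zmax 0.062
clamp world 443 50 [16. 26.] tray mm [-48.8 -19.6] zmax 0.04
ring world 514 -291 [57. 58.] tray mm [29.3 -0.3] zmax 0.03
bottle world 436 -302 [24. 25.] tray mm [-50.1  -2.3] zmax 0.055
brass world 420 247 [17. 16.] tray mm [-70.7 174.7] zmax 0.033
[ 0.45127744 -0.56891684  0.21780606] 40.3833
```

View pics/p12.png

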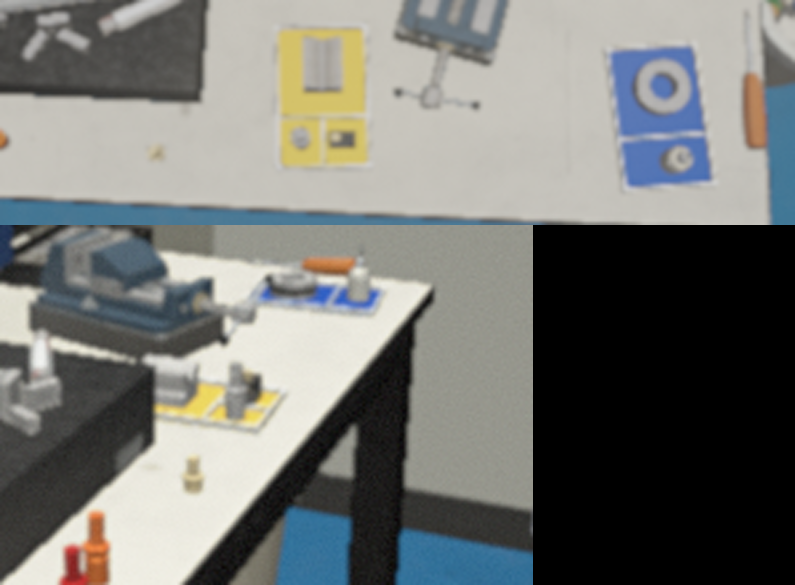

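The picture shows all five parts upright in their own compartments: V-block (322,62), pin (301,138), clamp (343,139), ring (663,85) and bottle (678,158). The brass pin at (156,153) is untouched and the arm is clear. Handing in.

```bash
python3 -c "
from workcell import bot
print(bot.job_done(), bot.observe()['clock'])"
```

```text
the job is handed in; nothing more can be done
the job is handed in; nothing more can be done
```

Both kits are made up, and I handed the job in at about 40 s on the robot clock (limit 131 s).

The last check from the top and side cameras gave these positions in tray coordinates, all within the limits:

| Part | Tray | x (mm) | y (mm) |
|---|---|---|---|
| V-block | yellow | 31 | 1 |
| Steel pin | yellow | -49 | 25 |
| Clamp | yellow | -49 | -20 |
| Ring gauge | blue | 29 | 0 |
| Oil bottle | blue | -50 | -2 |

- **Seating:** all five looked upright. Four of them showed floor contact on the wrist force before release. The bottle showed no clear contact force; I released it at the predicted floor height instead (tool tip at 9.5 mm).
- **Brass pin:** it measured at (420, 247) mm at the end, as it did at the start, to about 1 mm.
- **Arm:** it was clear of everything at hand-in, and the highest wrist force I read was about 17 N.
- **Readings that disagreed:**
  - The gripper showed widths 1 to 4 mm under nominal, most on the ring at about 54.5 mm against 59, though the ring was held level.
  - Some depth maxima came out about 6–8 mm too high both before and after, so I judged seating from tool height and contact force instead.

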